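Wind home the burner's friction tap

ROBOT

A 6-joint arm with a two-finger parallel gripper is mounted at the origin on the work surface. World frame = base frame: x ahead of the robot, y to its left, z up, the work surface at z = 0. Lengths are in m, angles in rad, forces in N, time in s.
With the tool pointing down it reaches from about 0.35 to 0.95 m from the base axis. Payload 17.4 kg.
Tool frame: the origin (TCP) lies at the very end of the fingers, on their centre line; the grasp point (between the pads) lies 19 mm behind it; x points along the fingers, y is the direction in which the jaws open and shut, and the axes are right-handed (so a half turn about x gives the same grasp; the last joint's range is limited). The gripper opens to 93 mm and grips with 3 to 60 N. Pads are 15 mm wide; open, the fingers measure 128 mm over their backs; the gripper's body (75 mm by 188 mm) begins 65 mm behind the grasp point.
Start: joints at [-1.295, 0.116, 1.442, -0, 1.584, -0.038], TCP at [0.208, -0.642, 0.219] pointing down, gripper open.
Joint ranges: [-2.83, 2.83], [-0.83, 2.19], [0.07, 2.5], [-1.14, 4.28], [0.01, 3], [-2.97, 2.97]. Speed limits (rad/s): [1.89, 1.89, 2.22, 3.14, 3.14, 3.14].

INTERFACE

Orientations are given as a unit quaternion [x, y, z, w].
In Python, from plant import * gives the robot as it stands. The module is installed in compiled form; this text tells all that it offers.
- The arm moves only by the tool carry_out, never from a script. Its argument "plan" is a list of rows, each an object with "jaw": the opening, from 0 (shut) to 1 (fully open); "offset": the shift along the world's x, y, z in m, a list of three; "spin": the turn about the world's z in rad. A call has 1 to 10 rows; each row is the pose to reach, as a shift and turn from the pose commanded when the call began; what a row does not reach only later rows make up. A row lasts 1/10 s, in which the tool goes at most 50 mm and 8.59 degrees, less where a joint would pass 70% of its speed; a pose out of reach is approached as far as the arm can. A call with a gripper value outside its range is refused whole. The fingers move at their own pace and stop on an object; "force" is the grip in N (left out, the last holds). Time passes only in rows, so rows that repeat a pose let the fingers close. It gives the time, the measured TCP pose, the force and the opening at its end, in the units of the state.
- state(): the state, without advancing time (a new reading comes with each control period).
- read_camera(name): name is "scene" or "top" or "wrist"; returns a dict with "color" (480x640x3 uint8, blue, green, red), "intrinsics" (3x3 intrinsics, pixels), "position" and "attitude" of the camera in the world; the wrist camera has in their place "tool_from_camera" (4x4, takes a point from camera to tool coordinates, whose origin is the TCP and whose axes are the tool frame's). Camera axes: x right, y up, looking along -z (the intrinsics and any distortion apply to the point x, -y, -z); pixel columns grow to the right and rows downward; lengths in m; the calibration is good to about 2 mm. The wrist camera is an equidistant fisheye: a pixel r from the principal point sees the ray r / f radians off the axis. A picture is of the moment at which its call begins: read the wrist's pose just before it. There is no depth.
- sign_off(): hands the job in, once; it reports no verdict.
Trained networks look in the newest picture that a camera, given by its name, has taken for a name from the list of things; names that differ only in an ending like _2 or _b are one class to them, and where a whole thing is asked for, a point or a joint stands for the part that bears it (a point fixed in the world has none). Each returns a list of dicts, best first, with "confidence" (0 to 1); they miss things now and then, are a little off and sometimes report something else, mostly with a low value. They report only what shows in the picture. A call takes as long as a camera call.
- look_for(camera, name): "xy" ([column, row] in pixels, amid what is visible of it).
The state is a dict: "t": time; "joint_positions": joint angles; "qd": joint speeds; "joint_efforts": joint torques, N m; "eef_pos": TCP position; "tool_rot": TCP orientation; "force": force on the tool from outside, world axes, zero at the start; "moment": the same for the moment, N m; "width": finger opening in m.
Only numpy, scipy, OpenCV 4.12 (cv2) and the standard library are available. Lean on these libraries where they do the work, as an engineer would, in place of code of your own. Each camera call takes 0.05 s, during which the arm holds its last target.

TASK

Take the loose copper cap off the slanted wooden tap of the fondue burner and stand it upright, open side down, wholly on the round wooden trivet. Then turn the tap clockwise until the red end of its bar points at the white mark, pressing it fully home into its tapered seat as you turn, so that it stays there when you let go. Do not disturb the orange caquelon, the glass ramekin or the pepper mill.

Things in the scene. Friction and masses are not known exactly. Their poses are not given: they have to be found in the camera images.
- burner: fixed aluminium burner base: round tank 156 mm across, 42 mm high, origin under its centre, z up. Dark steel tower (68 mm across, 83 mm high) 88 mm along +x. A boss holds the tap: its axis starts 30 mm above the origin and leans 30 degrees towards -x; along it from there: shoulder (94 mm across) at 45 mm, end face (76 mm across) at 65 mm.
- cap: loose copper cap, 110 to 230 g, an upturned cup: 92 mm outside, 84 mm inside diameter, 87 mm high, with a dark wooden knob (28 mm across, 26 mm high) on a 12 mm neck on top. Origin at the centre of the open rim, z out through the knob. At first it covers the tap, rim on the boss's shoulder, leaning 30 degrees with the tap, 4 mm play round the boss; it comes off by pulling 90 mm along its own z.
- cap_knob (a point): centre of the cap's knob, 112 mm above the rim on the cap's axis; the knob reaches 13 mm above and below this point, the cap's roof is 25 mm below it
- trivet: fixed round wooden trivet, 170 mm across, 15 mm thick, origin at the centre of its underside
- tap_grip (a point): centre of the tap's dark wooden grip bar (66 mm long, 14 mm wide), on the tap's axis; turns and moves with it. z points out of the seat, 30 degrees from vertical; x runs along the bar to its red end. The bar's top is 15 mm along +z; 19 mm along -z is the top of a flange 60 mm across, 6 mm thick, fixed to the bar, on which fingertips can press.
- mark (a point): white mark on the rim of the boss's end face, 33.5 mm from the tap's axis; the red end of the bar must point at it. The line runs on down the boss's side.
- tap_press (a joint): depth of the tap's plug in its tapered seat, along the tap's -z, m: 0 is 10 mm proud (at the start 0 to 0.002), 0.010 fully home against a stop (flange then 1.5 mm off the boss). It wedges: pushed straight in, it takes 20 to 28 N to get home, but only 6 to 15 N while being turned; it stays where it was pushed.
- tap_turn (a joint): angle of the tap, rad, growing clockwise as seen looking onto the bar; 0 to 1.7, red end at the white mark at 1.3; 0 to 0.4 at the start. A return spring (0.06 N m/rad) turns it back to 0.5-0.7 when let go, unless the plug is pressed well in so that the seat grips. Turning takes up to 0.1 N m when proud, 0.3 N m fully home.
- caquelon: loose orange ceramic pot, 1.3 kg, 176 mm across, 82 mm high, handle 185 mm out along its +y; origin under its centre; leave alone
- ramekin: loose clear glass ramekin, 84 mm across, 45 mm high; origin under its centre; leave alone
- mill: loose dark wooden pepper mill, 56 mm across, 157 mm high; origin under its centre; leave alone

How it is judged:
By the outcome, as a careful person would: the job done as asked, in the order asked, and still so for the second after the job is handed in, with the robot touching nothing.
It also fails if it takes over 64 s, if anything falls off the work surface, if the arm or the gripper's body presses on something with over 40 N, if the wrist force passes 120 N, or if a joint passes its speed limit or range.

## Working session

There is one attempt and no reset: what is moved stays moved. The work goes in short steps, Python scripts to look and compute and a tool call to move; the robot and the scene stay as the last step left them, time stands still between calls to the robot, and variables do not carry over. Pictures are saved under pics/ and viewed, and the job is handed in when it is done.

Besides the shell and the picture viewer there is one more tool, called after "Request:" as a command line: name --argument value ..., lists and objects as JSON in quotes. carry_out: Moves the arm, as the interface text tells. Its arguments: {"type":"object","properties":{"plan":{"type":"array"},"force":{"type":"number"}},"required":["plan"]}

```bash
ls; mkdir -p pics; cat > h.py <<'E'
from plant import *
import numpy as np, cv2
from scipy.spatial.transform import Rotation as R
E
python3 - <<'E'
from h import *
s=state(); print(s)
for c in ["scene","top","wrist"]:
    d=read_camera(c); cv2.imwrite(f"pics/{c}0.png",d["color"]); print(c,{k:(np.round(v,4).tolist() if k!="color" else 0) for k,v in d.items() })
    for n in ["burner","cap","cap_knob","trivet","tap_grip","mark","caquelon","ramekin","mill"]:
        print(n,[(np.round(q["xy"]).tolist(),round(q["confidence"],2)) for q in look_for(c,n)][:3])
print(state()["t"])
E
```

```text
pics
{'t': 0.0, 'joint_positions': array([-1.29481143e+00,  1.16482725e-01,  1.44225416e+00,  3.02970403e-05,
        1.58400284e+00, -3.78078361e-02]), 'qd': array([ 6.73844754e-04, -6.19952927e-04,  1.35356568e-03,  5.29994825e-05,
       -5.04937563e-04, -8.49369120e-04]), 'joint_efforts': array([ 4.56052667e-04, -7.21265888e+01, -6.22607231e+01,  7.79808266e-02,
        2.37567216e-02, -9.29416979e-05]), 'eef_pos': array([ 0.2082913 , -0.64184674,  0.21791428]), 'tool_rot': array([-0.6983837 , -0.11089194,  0.69845879, -0.11008404]), 'force': array([-0.17432079,  0.09148848,  0.35122116]), 'moment': array([-0.02235745,  0.05428774, -0.02304747]), 'width': 0.09303423384950989}
scene {'color': 0, 'intrinsics': [[603.5604, 0.0, 314.8191], [0.0, 603.5604, 245.1202], [0.0, 0.0, 1.0]], 'position': [1.4792, 0.2495, 0.7456], 'attitude': [0.2992, 0.3764, 0.6836, 0.549]}
burner [([344.0, 351.0], 0.57), ([183.0, 261.0], 0.54)]
cap [([336.0, 282.0], 0.93), ([160.0, 303.0], 0.57)]
cap_knob [([340.0, 283.0], 0.88)]
trivet [([182.0, 257.0], 0.58)]
tap_grip [([343.0, 350.0], 0.49)]
mark [([346.0
[... 289 characters left out ...]
 [-0.065, 0.0757, 0.7053, -0.7019]}
burner [([263.0, 179.0], 0.58)]
cap [([284.0, 206.0], 0.95)]
cap_knob [([285.0, 207.0], 0.87)]
trivet [([447.0, 272.0], 0.93)]
tap_grip []
mark [([264.0, 178.0], 0.97), ([283.0, 206.0], 0.15)]
caquelon [([170.0, 206.0], 0.83)]
ramekin [([217.0, 292.0], 0.71)]
mill [([420.0, 183.0], 0.65), ([285.0, 209.0], 0.31)]
wrist {'color': 0, 'intrinsics': [[371.6483, 0.0, 317.005], [0.0, 371.6483, 237.4381], [0.0, 0.0, 1.0]], 'tool_from_camera': [[-0.0001, 0.2871, -0.9579, -0.1672], [1.0, -0.0002, -0.0002, 0.0002], [-0.0003, -0.9579, -0.2871, -0.0811], [0.0, 0.0, 0.0, 1.0]]}
burner []
cap []
cap_knob []
trivet []
tap_grip []
mark []
caquelon []
ramekin []
mill []
1.5
```

View pics/scene0.png

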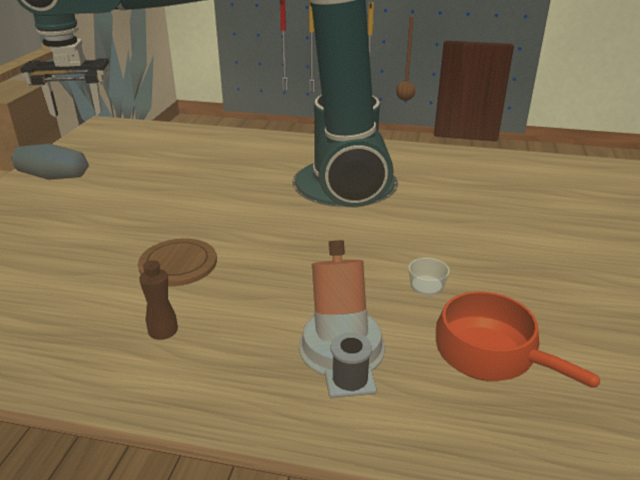

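View pics/top0.png

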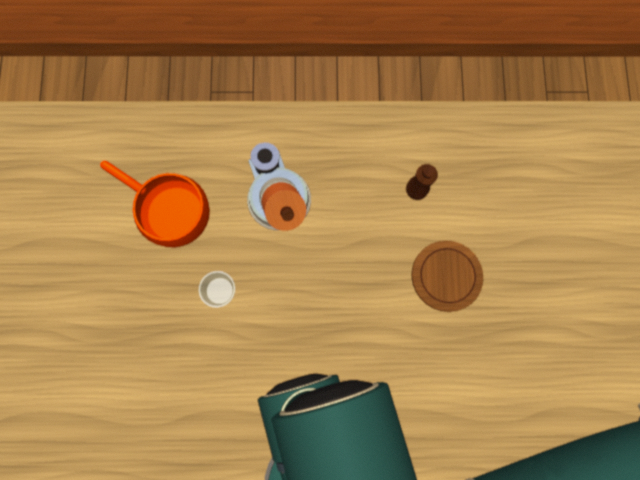

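```bash
python3 - <<'E'
import cv2
a=cv2.imread("pics/top0.png")[110:290,110:520]; cv2.imwrite("pics/top0z.png",cv2.resize(a,None,fx=1.95,fy=1.95,interpolation=3))
a=cv2.imread("pics/scene0.png")[220:440,260:480]; cv2.imwrite("pics/scene0z.png",cv2.resize(a,None,fx=2.7,fy=2.7,interpolation=3))
E
```

```text
(no output)
```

View pics/top0z.png

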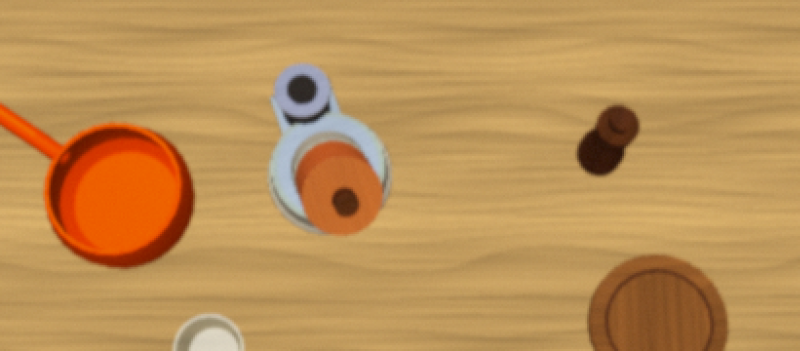

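View pics/scene0z.png

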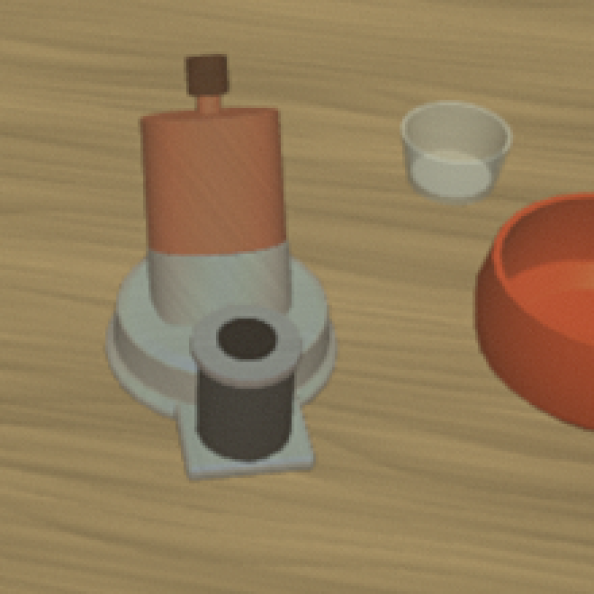

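```bash
cat >> h.py <<'E'
CAM={"scene":(603.5604,314.8191,245.1202,[1.4792,0.2495,0.7456],[0.2992,0.3764,0.6836,0.549]),
"top":(556.7729,319.6828,234.014,[0.3118,0.0366,1.319],[-0.065,0.0757,0.7053,-0.7019])}
def proj(c,P):
    f,cx,cy,p,q=CAM[c]; v=R.from_quat(q).inv().apply(np.atleast_2d(P)-p)
    return np.c_[cx+f*v[:,0]/-v[:,2], cy+f*-v[:,1]/-v[:,2]]
def unproj(c,xy,z):
    f,cx,cy,p,q=CAM[c]; d=R.from_quat(q).apply([(xy[0]-cx)/f,-(xy[1]-cy)/f,-1.]); p=np.array(p)
    return p+d*(z-p[2])/d[2]
E
python3 - <<'E'
from h import *
from scipy.optimize import least_squares
obs=[("scene",(-.0785,0,.166),(336.7,248.1)),("scene",(.088,0,.083),(351.1,345.9)),("top",(-.085,0,.177),(286.9,213.6)),("top",(.088,0,.083),(264.9,156.2)),("top",(0,0,.042),(279.2,197))]
def res(x):
    r=R.from_rotvec([0,0,x[2]]); o=[]
    for c,P,uv in obs: o+=list(proj(c,r.apply(P)+[x[0],x[1],0])[0]-uv)
    return o
s=least_squares(res,[.5,0.1,.2]);print(s.x,np.round(s.fun,1))
x=s.x; r=R.from_rotvec([0,0,x[2]])
print("knob",r.apply((-.0785,0,.166))+[x[0],x[1],0], "axis",r.apply((-.5,0,.866)))
T=[unproj("top",(447.5,275.5),.015),unproj("scene",(178,260.5),.015)]
print("trivet",T)
print("mill",unproj("top",(418,190),0.0),unproj("scene",(161,330),0)); print("ram",unproj("top",(217,290),.04)); print("caq",unproj("top",(171,210),.082))
im=cv2.imread("pics/top0.png"); im2=cv2.imread("pics/scene0.png")
t=np.linspace(0,6.28,60)
def circ(c,im,rad,P,tilt=False,off=None):
    L=np.c_[rad*np.cos(t),rad*np.sin(t),0*t]
    if tilt: L=R.from_euler('y',-30,degrees=True).apply(L)
    q=r.apply(L+P)+[x[0],x[1],0]
    for u in proj(c,q): cv2.circle(im,tuple(np.int32(np.round(u))),0,(0,255,0),-1)
for c,i in(("top",im),("scene",im2)):
    circ(c,i,.078,[0,0,.042]);circ(c,i,.034,[.088,0,.083]);
    a=np.array([-.5,0,.866]);b=np.array([0,0,.03])
    circ(c,i,.046,b+a*.045,True);circ(c,i,.046,b+a*.132,True);circ(c,i,.014,b+a*.170,True)
    for uu in [T[0]]:
        L=np.c_[.085*np.cos(t),.085*np.sin(t),0*t]+uu
        for u in proj(c,L): cv2.circle(i,tuple(np.int32(np.round(u))),0,(0,255,0),-1)
a=im[110:330,220:520]; b=im2[220:400,120:420]
cv2.imwrite("pics/fit.png",np.vstack([cv2.resize(a,None,fx=1.6,fy=1.6),cv2.resize(b,(480,240))])if 0 else cv2.resize(a,None,fx=2.6,fy=2.6)); cv2.imwrite("pics/fit2.png",cv2.resize(b,None,fx=2.6,fy=2.6))
E
```

```text
[0.66458453 0.11419501 0.33708797] [-0.  -1.  -0.  -0.6  0.6  1.   0.  -0.4 -1.  -2.1]
knob [0.59050237 0.0882319  0.166     ] axis [-0.4718609  -0.16537017  0.866     ]
trivet [array([ 0.47417726, -0.28539461,  0.015     ]), array([ 0.48479898, -0.27995271,  0.015     ])]
mill [ 0.68797295 -0.22717644  0.        ] [ 0.69047055 -0.22720962  0.        ]
ram [0.44004629 0.25242234 0.04      ]
caq [0.61856278 0.3553278  0.082     ]
```

View pics/fit.png

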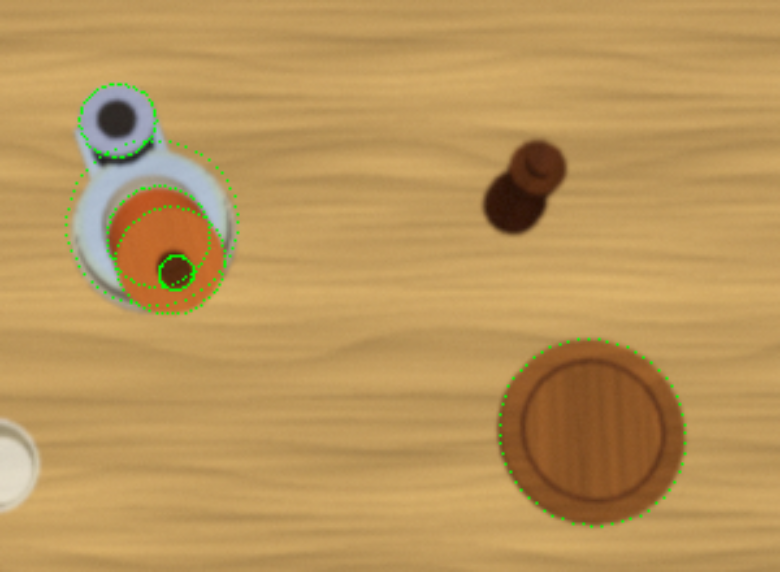

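View pics/fit2.png

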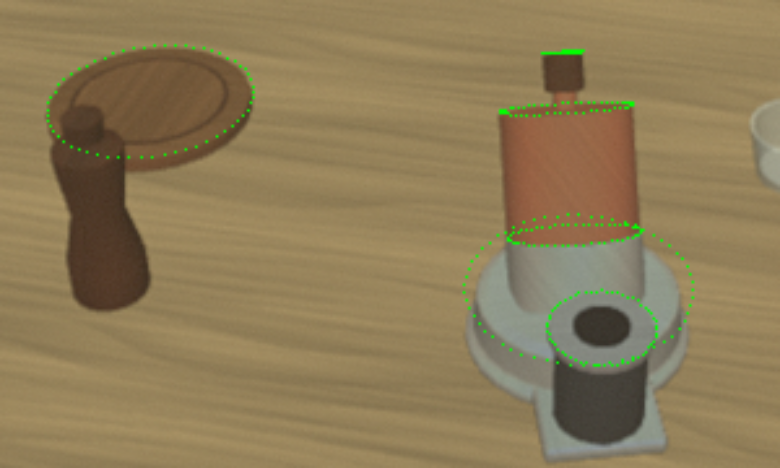

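```bash
python3 - <<'E'
from h import *
s=state(); r=R.from_quat(s["tool_rot"]); M=r.as_matrix(); print(M.round(3))
y=M[:,1]; print("yaw y",np.arctan2(y[1],y[0]), s["eef_pos"],s["t"],s["joint_positions"])
E
```

```text
[[-0.     0.309 -0.951]
 [-0.    -0.951 -0.309]
 [-1.     0.     0.   ]]
yaw y -1.2569350279309557 [ 0.20834474 -0.64205719  0.21867096] 1.5 [-1.29478510e+00  1.15982372e-01  1.44157919e+00 -4.80564405e-05
  1.58398838e+00 -3.78507060e-02]
```

Request:
carry_out --plan '[{"jaw": 1, "offset": [0.382, 0.73, 0.02], "spin": 0.023}, {"jaw": 1, "offset": [0.382, 0.73, 0.02], "spin": 0.023}, {"jaw": 1, "offset": [0.382, 0.73, 0.02], "spin": 0.023}, {"jaw": 1, "offset": [0.382, 0.73, 0.02], "spin": 0.023}, {"jaw": 1, "offset": [0.382, 0.73, 0.02], "spin": 0.023}, {"jaw": 1, "offset": [0.382, 0.73, 0.02], "spin": 0.023}, {"jaw": 1, "offset": [0.382, 0.73, 0.02], "spin": 0.023}, {"jaw": 1, "offset": [0.382, 0.73, 0.02], "spin": 0.023}, {"jaw": 1, "offset": [0.382, 0.73, 0.02], "spin": 0.023}, {"jaw": 1, "offset": [0.382, 0.73, 0.02], "spin": 0.023}]' --force 30

```text
t: 2.5
eef_pos: [0.4406, -0.1972, 0.2312]
tool_rot: [0.697, 0.118, -0.697, 0.119]
force: [0.7, -0.5, 0.5]
width: 0.093
```

Request:
carry_out --plan '[{"jaw": 1, "offset": [0.15, 0.285, 0.008], "spin": 0}, {"jaw": 1, "offset": [0.15, 0.285, 0.008], "spin": 0}, {"jaw": 1, "offset": [0.15, 0.285, 0.008], "spin": 0}, {"jaw": 1, "offset": [0.15, 0.285, 0.008], "spin": 0}, {"jaw": 1, "offset": [0.15, 0.285, 0.008], "spin": 0}, {"jaw": 1, "offset": [0.15, 0.285, 0.008], "spin": 0}, {"jaw": 1, "offset": [0.15, 0.285, 0.008], "spin": 0}, {"jaw": 1, "offset": [0.15, 0.285, 0.008], "spin": 0}]'

```text
t: 3.3
eef_pos: [0.5908, 0.0884, 0.2382]
tool_rot: [-0.697, -0.12, 0.697, -0.119]
force: [-0.3, -1.1, -0.0]
width: 0.0931
```

```bash
cat >> h.py <<'E'
def wproj(P,s,d):
    K=d["intrinsics"];T=np.array(d["tool_from_camera"]);t=R.from_quat(s["tool_rot"]).inv().apply(np.atleast_2d(P)-s["eef_pos"])
    c=(t-T[:3,3])@T[:3,:3]; x,y,z=c[:,0],-c[:,1],-c[:,2]; rr=np.hypot(x,y); th=np.arctan2(rr,z); f=K[0][0]
    return np.c_[K[0][2]+f*th*x/rr,K[1][2]+f*th*y/rr]
E
python3 - <<'E'
from h import *
s=state(); d=read_camera("wrist"); im=d["color"].copy(); print(s["eef_pos"],s["t"])
M=R.from_quat(s["tool_rot"]).as_matrix()[:,1]; print(np.arctan2(M[1],M[0]))
r=R.from_rotvec([0,0,.337]); a=np.array([-.5,0,.866])
for k in (.144,.157,.170):
    P=r.apply(np.array([0,0,.03])+a*k)+[.6646,.1142,0]
    u=wproj(P,s,d)[0]; print(u); cv2.circle(im,tuple(np.int32(u.round())),2,(0,255,0),-1)
cv2.imwrite("pics/w1.png",im)
E
```

```text
[0.5908224  0.08843368 0.23823201] 3.3
-1.2309827921545324
[316.88511146 237.10840505]
[316.84520333 251.00828667]
[316.80262663 265.88111361]
```

View pics/w1.png

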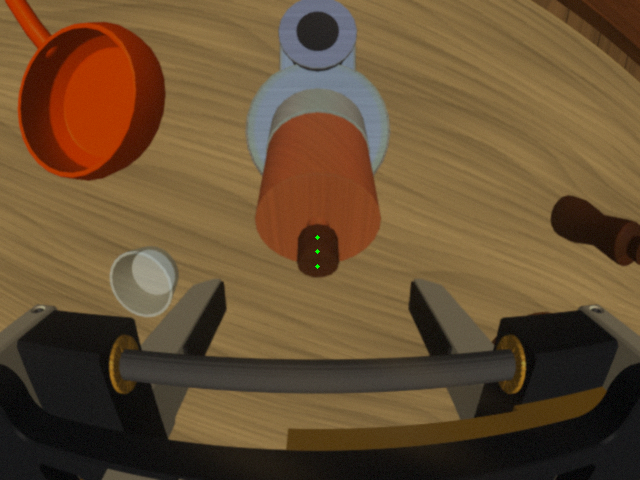

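Request:
carry_out --plan '[{"jaw": 1, "offset": [0, 0, -0.045], "spin": 0}, {"jaw": 0.7, "offset": [0, 0, -0.087], "spin": 0}, {"jaw": 0.2, "offset": [0, 0, -0.087], "spin": 0}, {"jaw": 0, "offset": [0, 0, -0.087], "spin": 0}, {"jaw": 0, "offset": [0, 0, -0.087], "spin": 0}, {"jaw": 0, "offset": [0, 0, -0.087], "spin": 0}, {"jaw": 0, "offset": [0, 0, -0.087], "spin": 0}]' --force 35

```text
t: 4.05
eef_pos: [0.5906, 0.0858, 0.1534]
tool_rot: [0.698, 0.118, -0.696, 0.119]
force: [0.2, 0.3, 0.3]
width: 0.0494
```

Request:
carry_out --plan '[{"jaw": 0, "offset": [0, 0, 0], "spin": 0}, {"jaw": 0, "offset": [0, 0, 0], "spin": 0}, {"jaw": 0, "offset": [0, 0, 0], "spin": 0}, {"jaw": 0, "offset": [0, 0, 0], "spin": 0}, {"jaw": 0, "offset": [0, 0, 0], "spin": 0}]'

```text
t: 4.55
eef_pos: [0.5901, 0.0858, 0.1517]
tool_rot: [-0.697, -0.119, 0.697, -0.119]
force: [-0.2, 0.1, 0.0]
width: 0.0273
```

Request:
carry_out --plan '[{"jaw": 0, "offset": [-0.0024, -0.0008, 0.0043], "spin": 0}, {"jaw": 0, "offset": [-0.007, -0.0025, 0.013], "spin": 0}, {"jaw": 0, "offset": [-0.0118, -0.0041, 0.0217], "spin": 0}, {"jaw": 0, "offset": [-0.0165, -0.0058, 0.0303], "spin": 0}, {"jaw": 0, "offset": [-0.0212, -0.0074, 0.039], "spin": 0}, {"jaw": 0, "offset": [-0.026, -0.0091, 0.0476], "spin": 0}, {"jaw": 0, "offset": [-0.0307, -0.0107, 0.0563], "spin": 0}]'

```text
t: 5.25
eef_pos: [0.559, 0.075, 0.209]
tool_rot: [0.697, 0.118, -0.697, 0.119]
force: [0.1, 0.7, -0.7]
width: 0.0274
```

```bash
python3 - <<'E'
from h import *
s=state(); print(s["force"],s["moment"])
d=read_camera("scene"); im=d["color"][180:400,240:460]; cv2.imwrite("pics/s2.png",cv2.resize(im,None,fx=2.7,fy=2.7))
E
```

```text
[ 0.1376925   0.68424911 -0.68515114] [0.02126743 0.04947482 0.00693677]
```

View pics/s2.png

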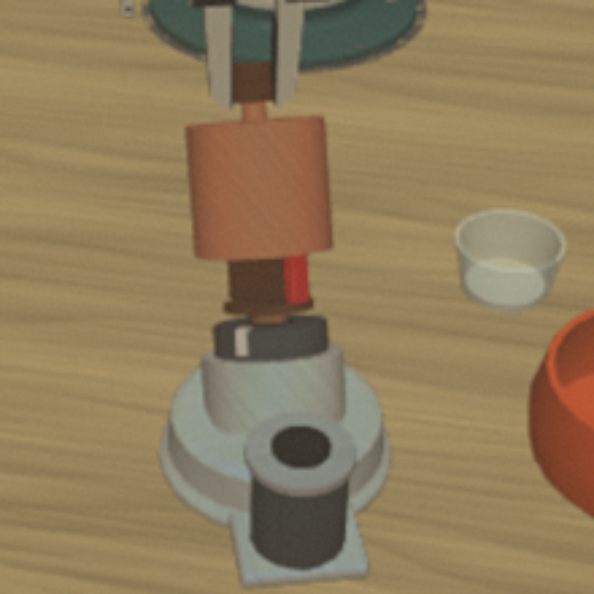

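Request:
carry_out --plan '[{"jaw": 0, "offset": [-0.0094, -0.0033, 0.0173], "spin": 0}, {"jaw": 0, "offset": [-0.0189, -0.0066, 0.0346], "spin": 0}, {"jaw": 0, "offset": [-0.0283, -0.0099, 0.052], "spin": 0}, {"jaw": 0, "offset": [-0.034, -0.012, 0.07], "spin": 0}, {"jaw": 0, "offset": [-0.034, -0.012, 0.07], "spin": 0}]'

```text
t: 5.8
eef_pos: [0.5255, 0.063, 0.2808]
tool_rot: [0.698, 0.118, -0.696, 0.119]
force: [0.4, 0.0, -0.8]
width: 0.0274
```

```bash
python3 - <<'E'
from h import *
s=state(); print(s["force"],s["moment"])
d=read_camera("scene"); im=d["color"][120:400,240:460]; cv2.imwrite("pics/s3.png",cv2.resize(im,None,fx=2.1,fy=2.1))
d=read_camera("wrist");cv2.imwrite("pics/w3.png",d["color"])
E
```

```text
[ 0.38834184  0.04413993 -0.77681744] [-0.03120006 -0.04891052 -0.00023108]
```

View pics/s3.png

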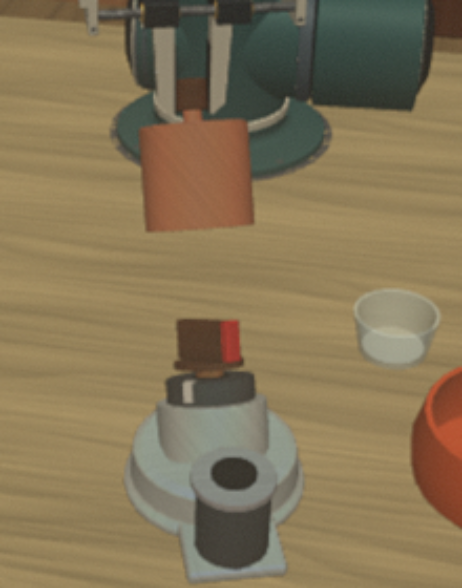

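View pics/w3.png

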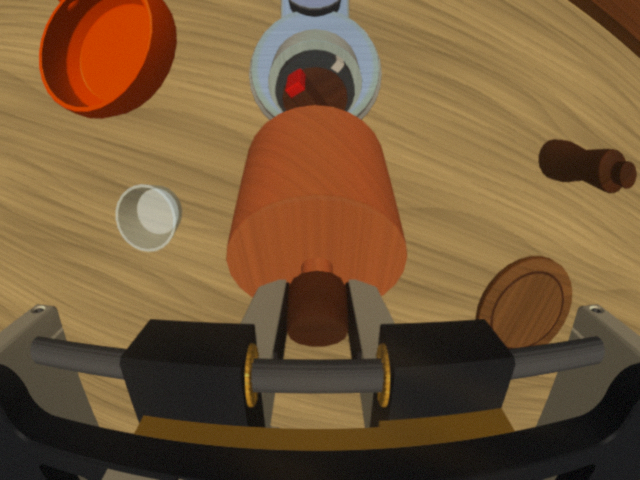

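Request:
carry_out --plan '[{"jaw": 0, "offset": [-0.006, -0.04, 0], "spin": 0}, {"jaw": 0, "offset": [-0.012, -0.085, 0], "spin": 0}, {"jaw": 0, "offset": [-0.019, -0.13, 0], "spin": 0}, {"jaw": 0, "offset": [-0.025, -0.175, 0], "spin": 0}, {"jaw": 0, "offset": [-0.032, -0.22, 0], "spin": 0}, {"jaw": 0, "offset": [-0.038, -0.265, 0], "spin": 0}, {"jaw": 0, "offset": [-0.044, -0.305, -0.02], "spin": 0}, {"jaw": 0, "offset": [-0.05, -0.335, -0.05], "spin": 0}, {"jaw": 0, "offset": [-0.05, -0.347, -0.08], "spin": 0}, {"jaw": 0, "offset": [-0.05, -0.347, -0.08], "spin": 0}]'

```text
t: 6.9
eef_pos: [0.4737, -0.2842, 0.1924]
tool_rot: [-0.695, -0.12, 0.699, -0.116]
force: [0.3, 0.4, -1.4]
width: 0.0273
```

Request:
carry_out --plan '[{"jaw": 0, "offset": [0, 0, 0], "spin": 0}, {"jaw": 0, "offset": [0, 0, 0], "spin": 0}]' --force 8

```text
t: 7.1
eef_pos: [0.4761, -0.2833, 0.1996]
tool_rot: [0.697, 0.118, -0.697, 0.119]
force: [0.3, -0.0, -1.3]
width: 0.0278
```

```bash
python3 - <<'E'
from h import *
s=state(); print(s["t"],s["eef_pos"],s["force"],s["moment"],s["width"])
d=read_camera("scene"); cv2.imwrite("pics/s4.png",d["color"][120:400,80:480])
d=read_camera("wrist");cv2.imwrite("pics/w4.png",d["color"])
E
```

```text
7.1 [ 0.47609708 -0.28328478  0.19961604] [ 0.30286567 -0.04481613 -1.34884519] [-0.02151355  0.05649654  0.01814931] 0.02775693946926624
```

View pics/s4.png

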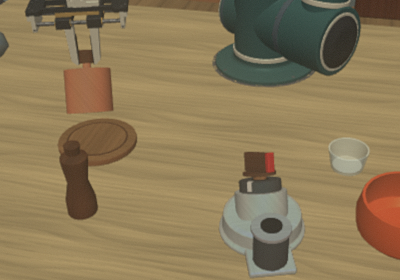

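View pics/w4.png

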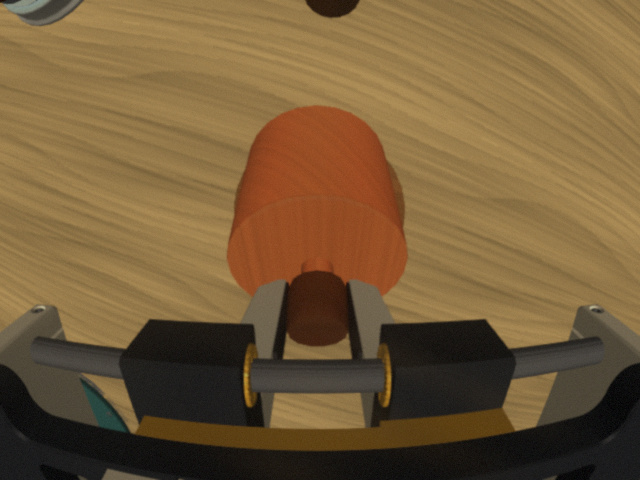

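Request:
carry_out --plan '[{"jaw": 0, "offset": [0, 0, -0.03], "spin": 0}, {"jaw": 0, "offset": [0, 0, -0.06], "spin": 0}, {"jaw": 0, "offset": [0, 0, -0.075], "spin": 0}, {"jaw": 0, "offset": [0, 0, -0.075], "spin": 0}]'

```text
t: 7.6
eef_pos: [0.4752, -0.2832, 0.1221]
tool_rot: [-0.697, -0.119, 0.698, -0.118]
force: [0.3, -0.2, -1.1]
width: 0.0277
```

Request:
carry_out --plan '[{"jaw": 0, "offset": [0, 0, 0], "spin": 0}, {"jaw": 0, "offset": [0, 0, 0], "spin": 0}, {"jaw": 0, "offset": [0, 0, 0], "spin": 0}]' --force 4

```text
t: 7.9
eef_pos: [0.4758, -0.2841, 0.1244]
tool_rot: [0.698, 0.118, -0.697, 0.119]
force: [-0.6, -0.5, -0.3]
width: 0.0279
```

```bash
python3 - <<'E'
from h import *
s=state(); print(s["t"],s["eef_pos"],s["force"],s["moment"],s["width"])
d=read_camera("scene"); cv2.imwrite("pics/s5.png",cv2.resize(d["color"][160:360,80:280],None,fx=2.5,fy=2.5))
d=read_camera("wrist");cv2.imwrite("pics/w5.png",d["color"])
E
```

```text
7.9 [ 0.47584736 -0.28412259  0.12438951] [-0.62532731 -0.48601273 -0.34927096] [-0.00318175 -0.0010029  -0.04032939] 0.027900345653285086
```

View pics/s5.png

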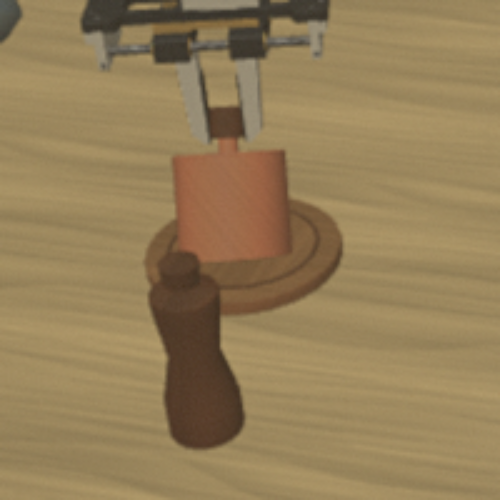

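View pics/w5.png

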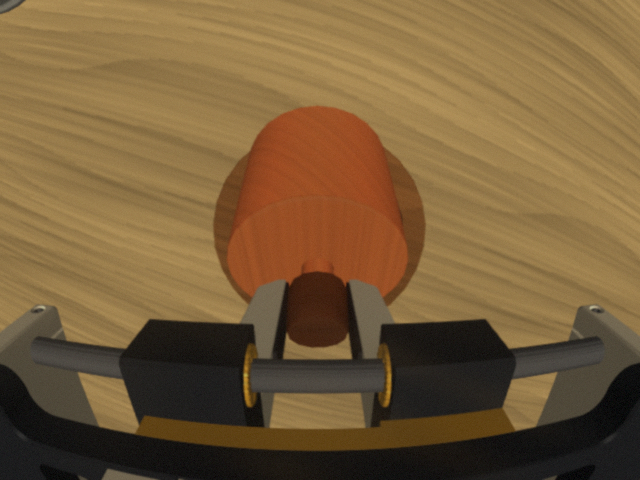

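Request:
carry_out --plan '[{"jaw": 0, "offset": [0, 0, 0.006], "spin": 0}, {"jaw": 0, "offset": [-0.02, -0.007, 0.006], "spin": 0}, {"jaw": 0, "offset": [-0.04, -0.014, 0.006], "spin": 0}, {"jaw": 0, "offset": [-0.0585, -0.0205, 0.006], "spin": 0}, {"jaw": 0, "offset": [-0.0585, -0.0205, 0], "spin": 0}, {"jaw": 0, "offset": [-0.0585, -0.0205, -0.004], "spin": 0}, {"jaw": 0, "offset": [-0.0585, -0.0205, -0.008], "spin": 0}, {"jaw": 0, "offset": [-0.0585, -0.0205, -0.008], "spin": 0}]' --force 12

```text
t: 8.8
eef_pos: [0.4181, -0.3047, 0.1164]
tool_rot: [0.698, 0.118, -0.697, 0.119]
force: [-0.1, -0.9, 10.4]
width: 0.0274
```

```bash
python3 - <<'E'
from h import *
s=state(); print(s["t"],s["eef_pos"],s["force"],s["moment"],s["width"])
d=read_camera("scene"); cv2.imwrite("pics/s6.png",cv2.resize(d["color"][160:360,80:280],None,fx=2.5,fy=2.5))
E
```

```text
8.8 [ 0.41812125 -0.30474592  0.11637504] [-0.13136504 -0.85802956 10.44664638] [-0.13801149  0.17565572  0.00072732] 0.02740903026655722
```

View pics/s6.png

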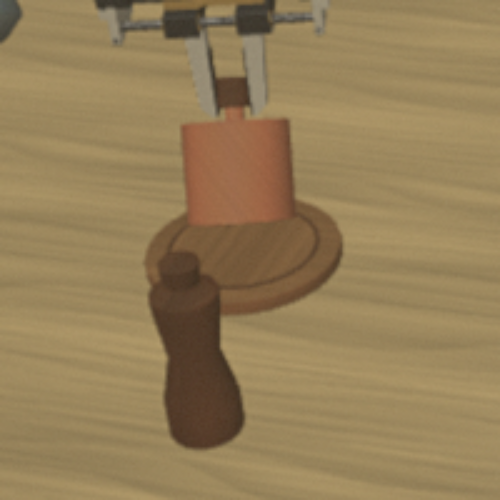

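Request:
carry_out --plan '[{"jaw": 0, "offset": [0.0059, 0.002, 0.0007], "spin": 0}, {"jaw": 0, "offset": [0.0117, 0.0041, 0.001], "spin": 0}, {"jaw": 0, "offset": [0.0176, 0.0061, 0.001], "spin": 0}, {"jaw": 0, "offset": [0.0234, 0.0082, 0.0006], "spin": 0}, {"jaw": 0, "offset": [0.0293, 0.0102, 0.0002], "spin": 0}]'

```text
t: 9.35
eef_pos: [0.4472, -0.2939, 0.1155]
tool_rot: [0.697, 0.119, -0.697, 0.119]
force: [-0.8, -0.8, 3.5]
width: 0.028
```

```bash
python3 - <<'E'
from h import *
s=state(); print(s["t"],s["eef_pos"],s["force"],s["moment"],s["width"])
d=read_camera("scene"); cv2.imwrite("pics/s7.png",cv2.resize(d["color"][160:360,80:280],None,fx=2.5,fy=2.5))
d=read_camera("wrist");cv2.imwrite("pics/w7.png",d["color"])
E
```

```text
9.35 [ 0.4471646  -0.29391927  0.11546466] [-0.76048617 -0.82065468  3.49538712] [-0.1726876   0.1797766   0.02134209] 0.027954168572078324
```

View pics/s7.png

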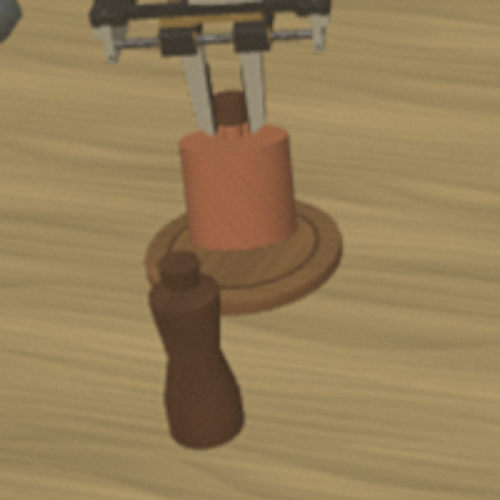

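View pics/w7.png

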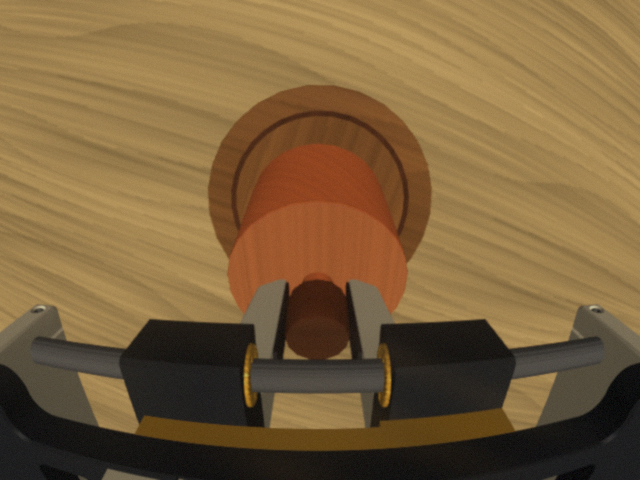

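Request:
carry_out --plan '[{"jaw": 0, "offset": [0.0056, 0.002, -0.001], "spin": 0}, {"jaw": 0, "offset": [0.0113, 0.004, -0.0022], "spin": 0}, {"jaw": 0, "offset": [0.017, 0.006, -0.0037], "spin": 0}, {"jaw": 0, "offset": [0.0226, 0.008, -0.0055], "spin": 0}]'

```text
t: 9.85
eef_pos: [0.4693, -0.286, 0.1096]
tool_rot: [0.697, 0.119, -0.697, 0.119]
force: [0.0, -0.0, 3.4]
width: 0.0273
```

```bash
python3 - <<'E'
from h import *
s=state(); print(s["t"],s["eef_pos"],s["force"],s["moment"],s["width"])
d=read_camera("scene"); cv2.imwrite("pics/s8.png",cv2.resize(d["color"][160:360,80:280],None,fx=2.5,fy=2.5))
d=read_camera("wrist");cv2.imwrite("pics/w8.png",d["color"])
E
```

```text
9.85 [ 0.46933678 -0.28596734  0.10959067] [ 1.89232513e-03 -1.57267290e-02  3.35041455e+00] [-0.11132745  0.03635018  0.01161274] 0.027307069022276878
```

View pics/s8.png

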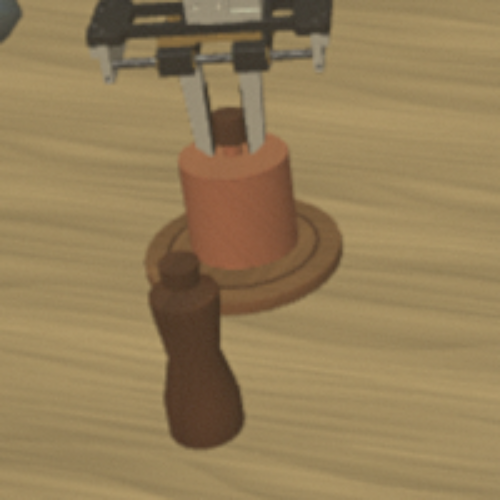

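View pics/w8.png

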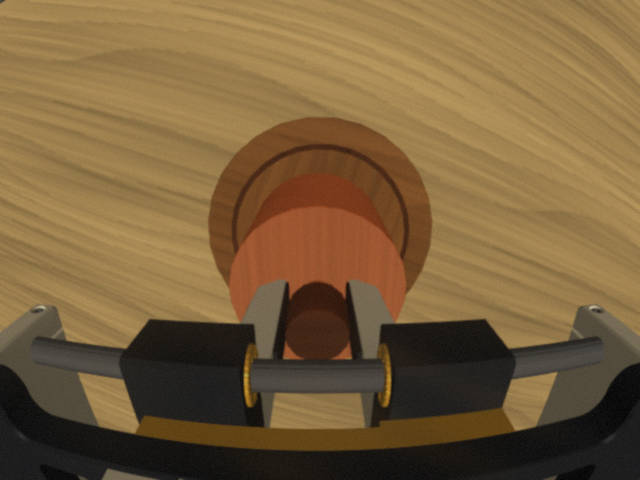

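Request:
carry_out --plan '[{"jaw": 0, "offset": [0.004, 0.0014, -0.0018], "spin": 0}, {"jaw": 0, "offset": [0.0075, 0.0026, -0.0035], "spin": 0}, {"jaw": 0, "offset": [0.009, 0.003, -0.004], "spin": 0}]'

```text
t: 10.25
eef_pos: [0.478, -0.2835, 0.1064]
tool_rot: [-0.697, -0.118, 0.697, -0.119]
force: [-6.8, -1.5, 14.6]
width: 0.0276
```

```bash
python3 - <<'E'
from h import *
s=state(); print(s["t"],s["eef_pos"],s["force"],s["moment"],s["width"])
d=read_camera("scene"); cv2.imwrite("pics/s9.png",cv2.resize(d["color"][160:360,80:280],None,fx=2.5,fy=2.5))
d=read_camera("wrist");cv2.imwrite("pics/w9.png",d["color"])
E
```

```text
10.25 [ 0.47798866 -0.28348147  0.10641344] [-6.77555721 -1.48925193 14.59221236] [-0.16774183  1.20609149 -0.01554363] 0.027570625351661937
```

View pics/s9.png

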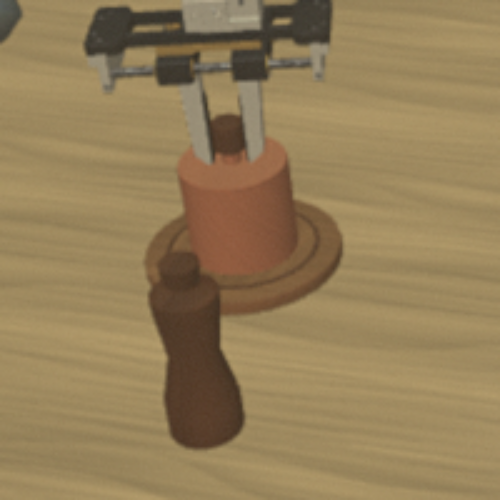

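View pics/w9.png

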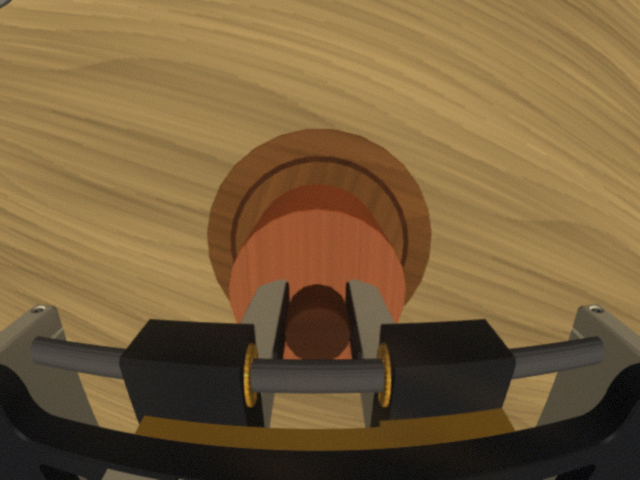

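Request:
carry_out --plan '[{"jaw": 0, "offset": [-0.002, -0.0006, 0.001], "spin": 0}, {"jaw": 0.4, "offset": [-0.002, -0.0006, 0.001], "spin": 0}, {"jaw": 0.6, "offset": [-0.002, -0.0006, 0.002], "spin": 0}, {"jaw": 0.6, "offset": [-0.002, -0.0006, 0.003], "spin": 0}, {"jaw": 0.6, "offset": [-0.002, -0.0006, 0.02], "spin": 0}, {"jaw": 0.6, "offset": [-0.002, -0.0006, 0.06], "spin": 0}, {"jaw": 0.6, "offset": [-0.002, -0.0006, 0.1], "spin": 0}, {"jaw": 0.6, "offset": [0.04, 0.04, 0.13], "spin": 0}]'

```text
t: 11.15
eef_pos: [0.5069, -0.255, 0.2339]
tool_rot: [0.698, 0.116, -0.696, 0.118]
force: [0.3, 0.4, 0.7]
width: 0.0555
```

```bash
python3 - <<'E'
from h import *
s=state(); print(s["t"],s["eef_pos"],s["force"],s["moment"],s["width"])
d=read_camera("scene"); cv2.imwrite("pics/s10.png",cv2.resize(d["color"][160:380,80:400],None,fx=2.5,fy=2.5))
d=read_camera("top");cv2.imwrite("pics/t10.png",cv2.resize(d["color"][130:330,230:530],None,fx=2.5,fy=2.5))
E
```

```text
11.15 [ 0.50686372 -0.25502828  0.23386007] [0.30455065 0.36479065 0.69512373] [-0.01010044  0.00523723 -0.01876493] 0.05550777764537639
```

View pics/s10.png

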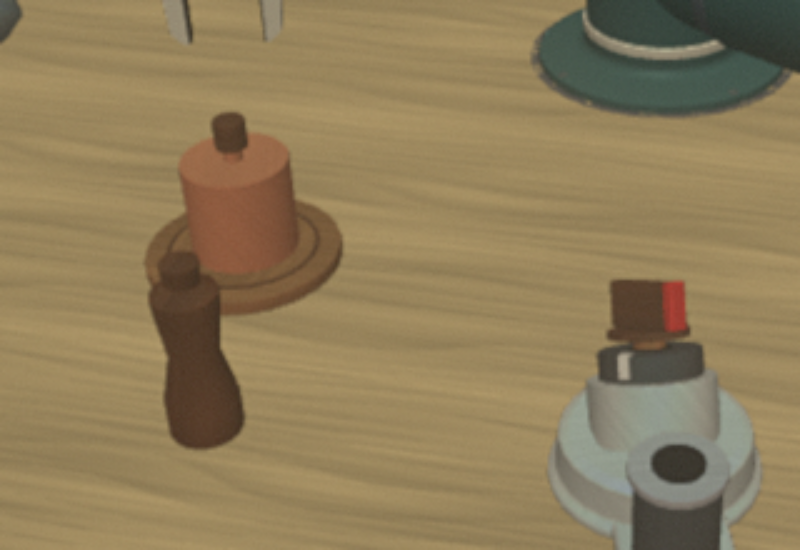

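View pics/t10.png

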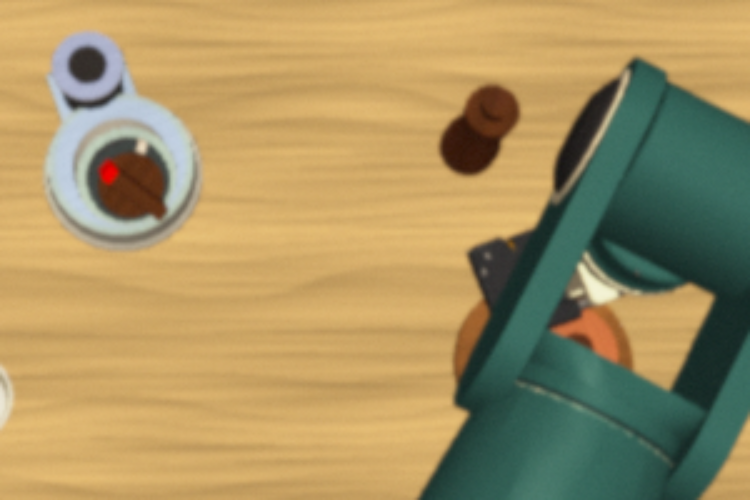

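Request:
carry_out --plan '[{"jaw": 0.6, "offset": [0.012, 0.043, 0.02], "spin": 0}, {"jaw": 0.6, "offset": [0.024, 0.085, 0.02], "spin": 0}, {"jaw": 0.6, "offset": [0.037, 0.13, 0.02], "spin": 0}, {"jaw": 0.6, "offset": [0.05, 0.175, 0.02], "spin": 0}, {"jaw": 0.6, "offset": [0.063, 0.22, 0.02], "spin": 0}, {"jaw": 0.6, "offset": [0.076, 0.265, 0.01], "spin": 0}, {"jaw": 0.6, "offset": [0.09, 0.31, 0], "spin": 0}, {"jaw": 0.6, "offset": [0.098, 0.34, -0.01], "spin": 0}, {"jaw": 0.6, "offset": [0.098, 0.34, -0.01], "spin": 0}, {"jaw": 0.6, "offset": [0.098, 0.34, -0.01], "spin": 0}]'

```text
t: 12.25
eef_pos: [0.6056, 0.0874, 0.2188]
tool_rot: [-0.697, -0.119, 0.697, -0.119]
force: [-0.1, -0.4, 0.5]
width: 0.0556
```

```bash
cat >> h.py <<'E'
Bx=np.array([.6646,.1142,0]); Byaw=.337
def tapP(d,e1=0,e2=0):  # point at axial distance d, plus e1,e2
    a=np.array([-.5,0,.866]);E=np.array([.866,0,.5])
    return R.from_rotvec([0,0,Byaw]).apply(np.array([0,0,.03])+a*d+E*e1+np.array([0,1,0])*e2)+Bx
E
python3 - <<'E'
from h import *
import pickle
d0=read_camera("top"); cv2.imwrite("pics/t11.png",cv2.resize(d0["color"][130:330,230:530],None,fx=2.5,fy=2.5))
s=state(); d=read_camera("wrist"); im=d["color"].copy(); print(s["t"],s["eef_pos"])
cv2.imwrite("pics/w11raw.png",im); pickle.dump((s,d),open("w11.pkl","wb"))
def dot(P,c): 
    u=wproj(P,s,d)[0]; cv2.circle(im,tuple(np.int32(u.round())),1,c,-1)
for t in np.linspace(0,6.28,50):
    dot(tapP(.065,.038*np.cos(t),.038*np.sin(t)),(0,255,0)); dot(tapP(.0825,.03*np.cos(t),.03*np.sin(t)),(255,0,255))
dot(tapP(.1165),(0,255,255))
cv2.imwrite("pics/w11.png",cv2.resize(im[100:340,200:440],None,fx=2.5,fy=2.5)); cv2.imwrite("pics/w11r.png",cv2.resize(d["color"][100:340,200:440],None,fx=2.5,fy=2.5))
E
```

```text
12.3 [0.60567587 0.08670507 0.21920403]
```

View pics/w11.png

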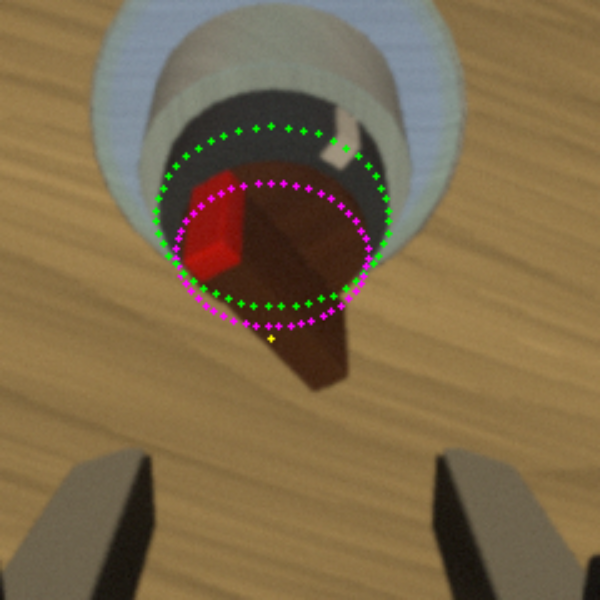

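View pics/w11r.png

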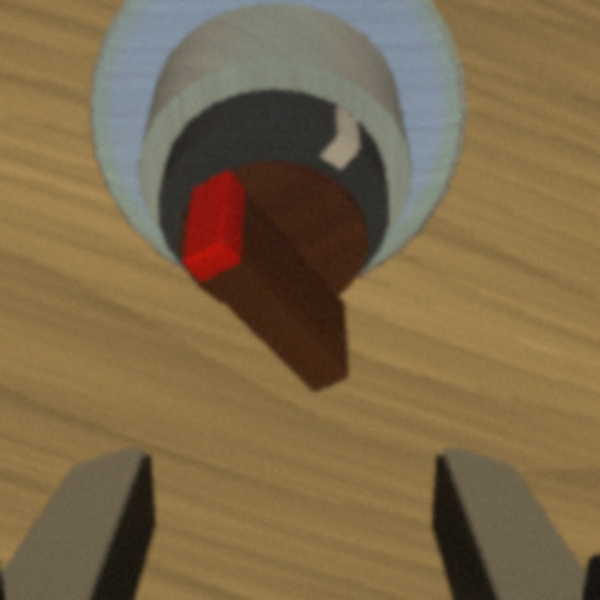

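View pics/t11.png

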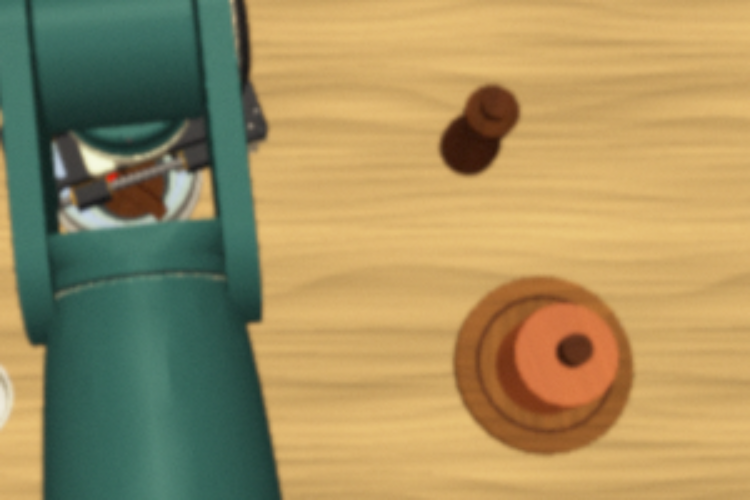

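```bash
python3 - <<'E'
from h import *
import pickle
from scipy.optimize import least_squares
s,d=pickle.load(open("w11.pkl","rb"))
full=lambda p:np.array(p)/2.5+[200,100]
obs=[((.033,.007),full((187,262))),((.033,-.007),full((240,243))),((-.033,.007),full((316,390))),((-.033,-.007),full((347,377)))]
def pts(x):
    c,sn=np.cos(x[0]),np.sin(x[0])
    return np.array([tapP(x[1]+.015,u*c-v*sn+x[2],u*sn+v*c+x[3]) for (u,v),_ in obs])
def res(x): return np.r_[(wproj(pts(x),s,d)-np.array([o[1] for o in obs])).ravel(), x[2]/.002,x[3]/.002,(x[1]-.1005)/.0015]
q=least_squares(res,[.6,.1,0,0],x_scale=[1,.01,.01,.01]); print(q.x,np.degrees(q.x[0]),q.fun.round(1))
# mark
m=full((340,155)); g=least_squares(lambda p: np.r_[wproj(tapP(.065,q.x[2]+.0335*np.cos(p[0]),q.x[3]+.0335*np.sin(p[0])),s,d)[0]-m],[-.6]); print("mark",g.x,np.degrees(g.x),g.fun)
print("grip c",tapP(q.x[1],q.x[2],q.x[3]))
im=d["color"].copy()
for p in wproj(pts(q.x),s,d): cv2.circle(im,tuple(np.int32(p.round())),1,(0,255,0),-1)
p=wproj(tapP(.065,q.x[2]+.0335*np.cos(g.x[0]),q.x[3]+.0335*np.sin(g.x[0])),s,d)[0];cv2.circle(im,tuple(np.int32(p.round())),1,(255,255,0),-1)
cv2.imwrite("pics/w12.png",cv2.resize(im[100:340,200:440],None,fx=2.5,fy=2.5))
# scene check of mark: zoom s10 scale2.5 off(80,160): mark top (624,355)
for ph in (-.4,-.5,-.6,-.7,-.8): print(ph,proj("scene",tapP(.065,.0335*np.cos(ph),.0335*np.sin(ph))), proj("top",tapP(.065,.0335*np.cos(ph),.0335*np.sin(ph))))
print("obs scene",np.array([627,356])/2.5+[80,160],"top",np.array([141,148])/2.5+[230,130])
E
```

```text
[ 0.54006048  0.09750019  0.00133168 -0.002117  ] 30.943186165936222 [ 1.5 -0.8 -2.5 -1.4 -1.3  2.1  2.   1.3  0.7 -1.1 -2. ]
mark [-0.62978446] [-36.08399169] [ 0.73110234 -1.18434073]
grip c [0.62038042 0.09646383 0.11510101]
-0.4 [[334.86153628 301.34193134]] [[282.91105046 188.36389777]]
-0.5 [[333.02815448 301.36123534]] [[284.36687583 188.5326457 ]]
-0.6 [[331.2690756  301.35100983]] [[285.79349722 188.84380432]]
-0.7 [[329.60303361 301.31148883]] [[287.17645727 189.29393494]]
-0.8 [[328.04751436 301.24324464]] [[288.50180755 189.87817613]]
obs scene [330.8 302.4] top [286.4 189.2]
```

View pics/w12.png

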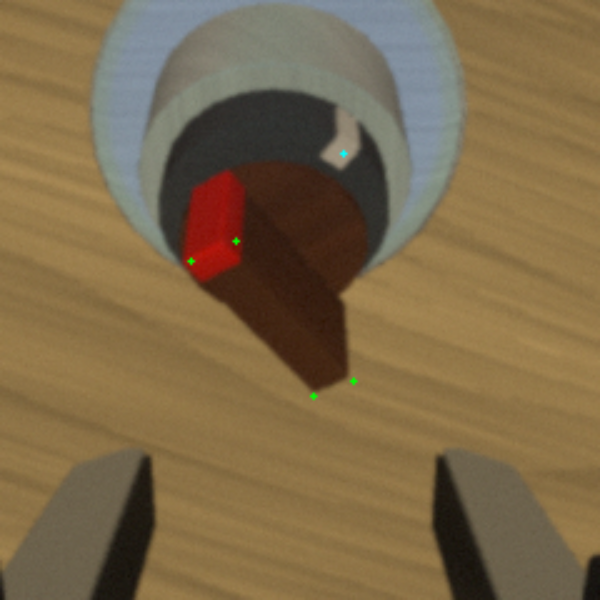

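Request:
carry_out --plan '[{"jaw": 0.4, "offset": [0.0135, 0.01, -0.01], "spin": 0.14}, {"jaw": 0.4, "offset": [0.0135, 0.01, -0.02], "spin": 0.28}, {"jaw": 0.4, "offset": [0.0135, 0.01, -0.03], "spin": 0.42}, {"jaw": 0.4, "offset": [0.0135, 0.01, -0.04], "spin": 0.55}, {"jaw": 0.4, "offset": [0.0135, 0.01, -0.05], "spin": 0.607}, {"jaw": 0.4, "offset": [0.0135, 0.01, -0.05], "spin": 0.607}, {"jaw": 0.4, "offset": [0.0135, 0.01, -0.05], "spin": 0.607}]'

```text
t: 13.05
eef_pos: [0.6194, 0.0963, 0.1694]
tool_rot: [0.631, 0.32, -0.63, 0.321]
force: [0.0, 0.4, 0.3]
width: 0.0371
```

```bash
python3 - <<'E'
from h import *
s=state(); d=read_camera("wrist"); im=d["color"].copy(); print(s["t"],s["eef_pos"],s["joint_positions"],s["width"])
y=R.from_quat(s["tool_rot"]).as_matrix()[:,1]; print(np.arctan2(y[1],y[0]))
cv2.imwrite("pics/w13.png",im)
E
```

```text
13.05 [0.61936177 0.09630098 0.16942239] [ 1.13576420e-01  2.86587805e-02  1.61335399e+00 -4.38693395e-05
  1.49899397e+00  7.43682507e-01] 0.037111634803519554
-0.6301030363310554
```

View pics/w13.png

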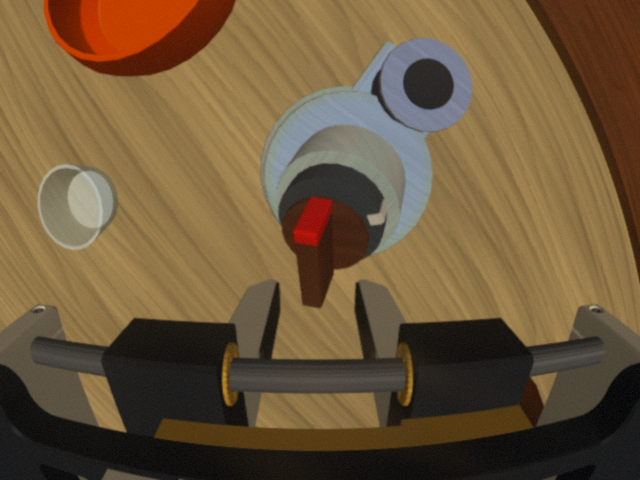

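Request:
carry_out --plan '[{"jaw": 0.4, "offset": [0, 0, -0.025], "spin": 0}, {"jaw": 0.4, "offset": [0, 0, -0.045], "spin": 0}, {"jaw": 0.4, "offset": [0, 0, -0.059], "spin": 0}, {"jaw": 0.4, "offset": [0, 0, -0.059], "spin": 0}]'

```text
t: 13.5
eef_pos: [0.6187, 0.0969, 0.1082]
tool_rot: [-0.629, -0.321, 0.631, -0.321]
force: [0.7, 0.8, -0.4]
width: 0.0371
```

```bash
python3 - <<'E'
from h import *
s=state(); d=read_camera("wrist"); im=d["color"].copy(); print(s["t"],s["eef_pos"],s["width"],s["force"],s["moment"])
cv2.imwrite("pics/w14.png",im)
E
```

```text
13.5 [0.61867853 0.09689359 0.10823634] 0.03711585443299657 [ 0.73634253  0.79337562 -0.35797626] [-0.00093984 -0.03116736 -0.05322944]
```

View pics/w14.png

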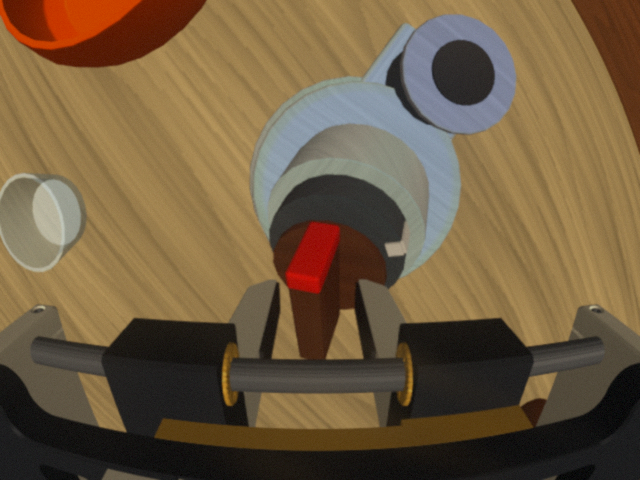

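Request:
carry_out --plan '[{"jaw": 0, "offset": [0, 0, 0], "spin": 0}, {"jaw": 0, "offset": [0, 0, 0], "spin": 0}, {"jaw": 0, "offset": [0, 0, 0], "spin": 0}, {"jaw": 0, "offset": [0, 0, 0], "spin": 0}, {"jaw": 0, "offset": [0, 0, 0], "spin": 0}]' --force 40

```text
t: 14.05
eef_pos: [0.6191, 0.0981, 0.1102]
tool_rot: [0.63, 0.322, -0.63, 0.321]
force: [-4.7, 6.2, 1.2]
width: 0.0175
```

```bash
python3 - <<'E'
from h import *
s=state(); d=read_camera("wrist"); im=d["color"].copy(); print(s["t"],s["eef_pos"],s["width"],s["force"],s["moment"])
cv2.imwrite("pics/w15.png",im)
E
```

```text
14.05 [0.61909506 0.09805186 0.11024842] 0.017457932952208734 [-4.6948279   6.22716304  1.15400092] [ 0.90814537  0.45121895 -0.21194411]
```

View pics/w15.png

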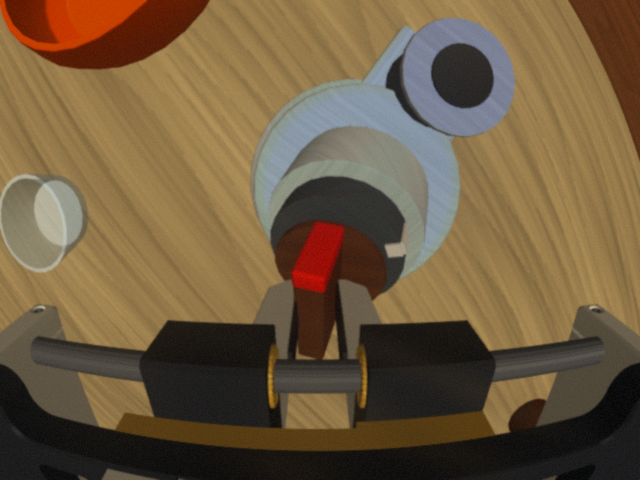

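Request:
carry_out --plan '[{"jaw": 0, "offset": [0.0006, 0.0002, -0.001], "spin": -0.1}, {"jaw": 0, "offset": [0.0011, 0.0004, -0.002], "spin": -0.2}, {"jaw": 0, "offset": [0.0017, 0.0006, -0.003], "spin": -0.3}, {"jaw": 0, "offset": [0.0022, 0.0008, -0.004], "spin": -0.4}]'

```text
t: 14.5
eef_pos: [0.6212, 0.0986, 0.1069]
tool_rot: [0.682, 0.189, -0.681, 0.188]
force: [-9.9, 2.7, 9.0]
width: 0.0144
```

```bash
cat > st.py <<'E'
from h import *
import sys
s=state(); d=read_camera("wrist"); im=d["color"].copy(); print(s["t"],s["eef_pos"].round(4),s["width"].round(4),s["force"].round(1),s["moment"].round(2))
y=R.from_quat(s["tool_rot"]).as_matrix()[:,1]; print("yaw",np.arctan2(y[1],y[0]), "rel",np.arctan2(y[1],y[0])+1.234, "axial F",s["force"]@[.472,.165,-.866])
cv2.imwrite(f"pics/{sys.argv[1]}.png",im)
E
python3 st.py w16
```

```text
Traceback (most recent call last):
  File "st.py", line 3, in <module>
    s=state(); d=read_camera("wrist"); im=d["color"].copy(); print(s["t"],s["eef_pos"].round(4),s["width"].round(4),s["force"].round(1),s["moment"].round(2))
                                                                                                ^^^^^^^^^^^^^^^^
AttributeError: 'float' object has no attribute 'round'
```

```bash
sed -i 's/s\["width"\].round(4)/round(s["width"],4)/' st.py; python3 st.py w16
```

```text
14.55 [0.6212 0.0985 0.1068] 0.0143 [-8.9  3.1  6.5] [ 0.31  1.06 -0.15]
yaw -1.0376710811428864 rel 0.19632891885711357 axial F -9.267053494721397
```

View pics/w16.png

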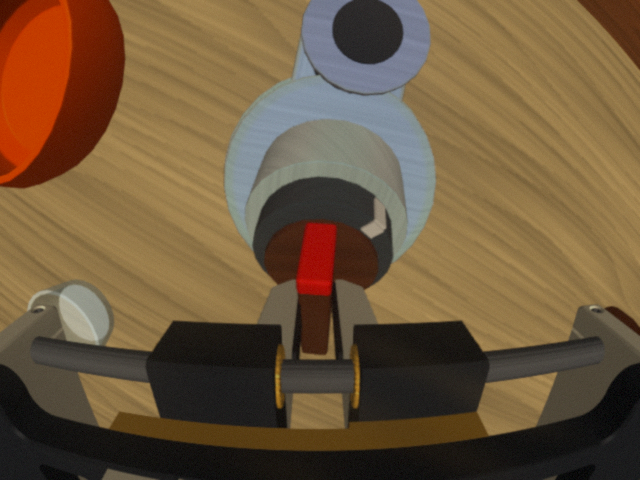

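Request:
carry_out --plan '[{"jaw": 0, "offset": [0.0006, 0.0002, -0.0011], "spin": -0.09}, {"jaw": 0, "offset": [0.0012, 0.0004, -0.0022], "spin": -0.18}, {"jaw": 0, "offset": [0.0018, 0.0006, -0.0033], "spin": -0.27}, {"jaw": 0, "offset": [0.0024, 0.0008, -0.0044], "spin": -0.36}, {"jaw": 0, "offset": [0.003, 0.001, -0.0055], "spin": -0.45}]' --force 50

```text
t: 15.1
eef_pos: [0.6237, 0.0993, 0.1047]
tool_rot: [-0.706, -0.032, 0.707, -0.032]
force: [-37.9, -4.5, 50.6]
width: 0.0144
```

```bash
python3 st.py w17
```

```text
15.1 [0.6237 0.0993 0.1047] 0.0144 [-37.9  -4.5  50.6] [0.2  6.54 0.65]
yaw -1.4800362229723274 rel -0.2460362229723274 axial F -62.45669804938352
```

View pics/w17.png

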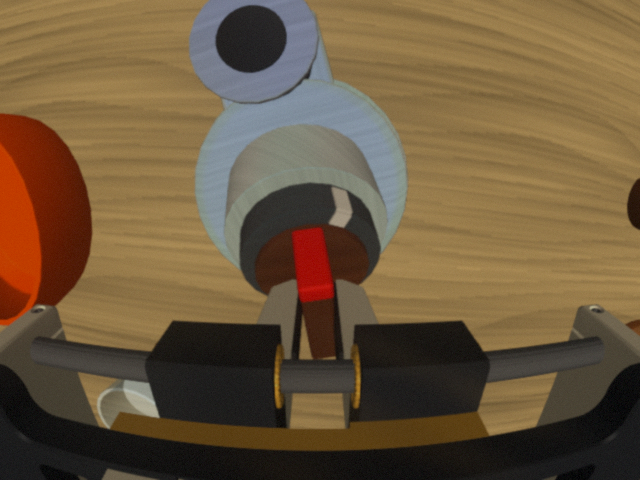

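Request:
carry_out --plan '[{"jaw": 0, "offset": [-0.0009, -0.0003, 0.0017], "spin": -0.08}, {"jaw": 0, "offset": [-0.0009, -0.0003, 0.0017], "spin": -0.16}, {"jaw": 0, "offset": [-0.0009, -0.0003, 0.0017], "spin": -0.24}, {"jaw": 0, "offset": [-0.0009, -0.0003, 0.0017], "spin": -0.3}]' --force 60

```text
t: 15.55
eef_pos: [0.6233, 0.0992, 0.1049]
tool_rot: [0.703, -0.073, -0.703, -0.074]
force: [-19.1, -0.4, 23.7]
width: 0.0166
```

```bash
python3 st.py w18; python3 - <<'E'
from h import *
d=read_camera("scene"); cv2.imwrite("pics/s18.png",cv2.resize(d["color"][220:400,240:480],None,fx=3.2,fy=3.2))
E
```

```text
15.55 [0.6233 0.0992 0.1049] 0.0166 [-19.1  -0.4  23.7] [1.44 3.13 1.06]
yaw -1.7793742849656442 rel -0.5453742849656442 axial F -29.579967460247246
```

View pics/w18.png

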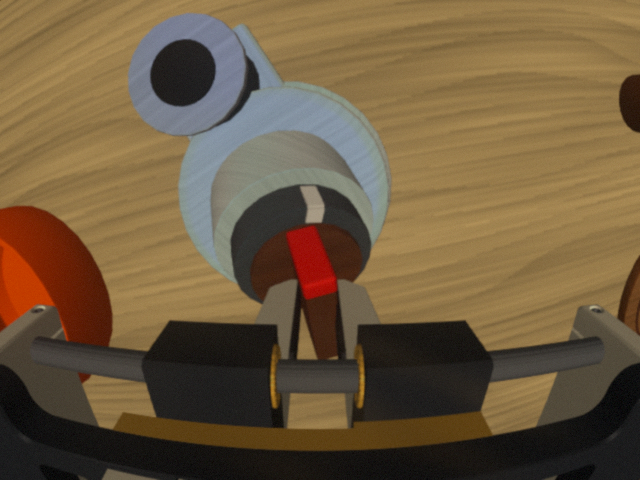

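View pics/s18.png

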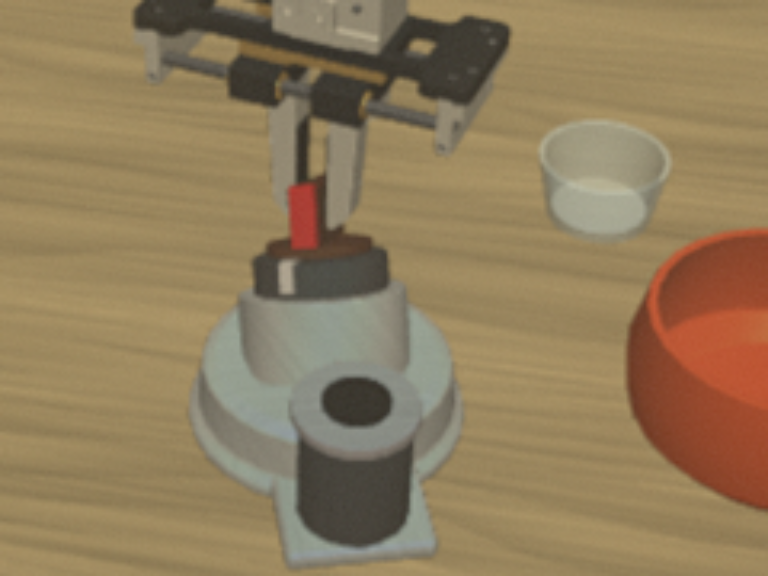

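Request:
carry_out --plan '[{"jaw": 0, "offset": [0, 0, 0], "spin": -0.08}, {"jaw": 0, "offset": [0, 0, 0], "spin": -0.15}, {"jaw": 0, "offset": [0, 0, 0], "spin": -0.15}, {"jaw": 0, "offset": [0, 0, 0], "spin": -0.15}]'

```text
t: 16.05
eef_pos: [0.6231, 0.099, 0.1054]
tool_rot: [0.696, -0.125, -0.696, -0.125]
force: [-23.8, -3.9, 28.7]
width: 0.0172
```

```bash
python3 st.py w19; python3 - <<'E'
from h import *
d=read_camera("scene"); cv2.imwrite("pics/s19.png",cv2.resize(d["color"][250:340,300:420],None,fx=6,fy=6,interpolation=2))
E
```

```text
16.05 [0.6231 0.099  0.1054] 0.0172 [-23.8  -3.9  28.7] [0.96 3.88 0.83]
yaw -1.9265638961186622 rel -0.6925638961186622 axial F -36.70926626789946
```

View pics/w19.png

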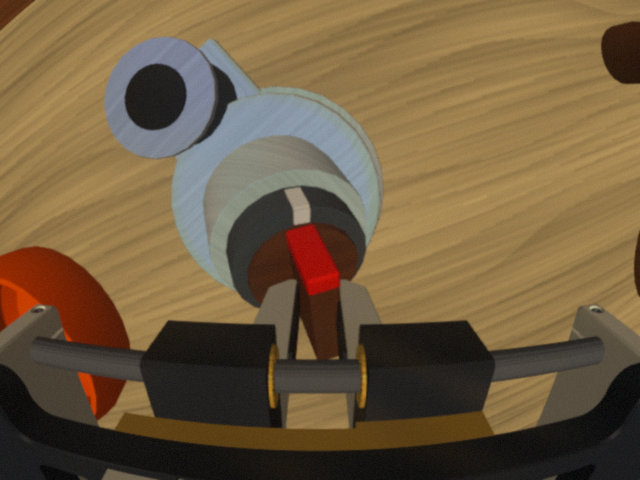

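View pics/s19.png

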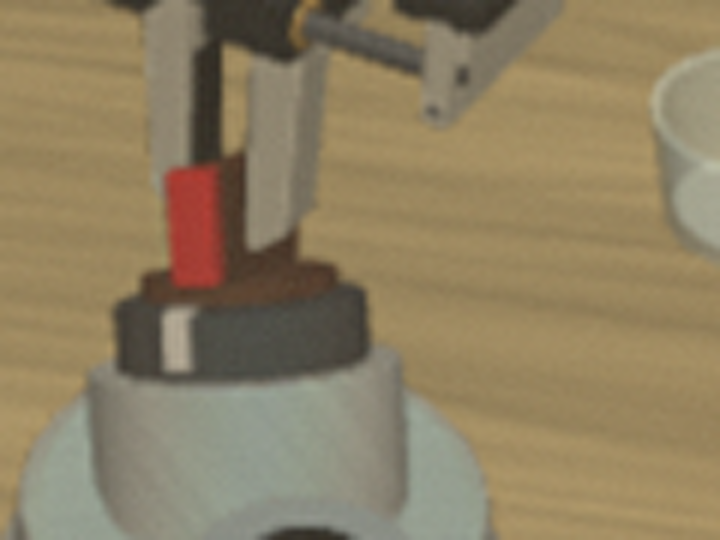

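```bash
cat > fit.py <<'E'
from h import *
from scipy.optimize import least_squares
def fit(cam,bar,mark,sd=.002,wf=None):
    # bar: list of ((u,v,w),px); mark px at axial .065 r .038
    P=(lambda X:proj(cam,X)) if wf is None else wf
    def pts(x): 
        c,s=np.cos(x[0]),np.sin(x[0]); return np.array([tapP(x[1]+w,u*c-v*s+x[2],u*s+v*c+x[3]) for (u,v,w),_ in bar])
    mk=lambda x:np.array([tapP(.065,.0335*np.cos(x[4])+x[2],.0335*np.sin(x[4])+x[3])])
    f=lambda x:np.r_[(P(pts(x))-np.array([b[1] for b in bar])).ravel(),(P(mk(x))-np.array([mark])).ravel(),(x[2:4])/sd, (x[1]-.0925)/.002]
    q=least_squares(f,[-.5,.092,0,0,-.63],x_scale=[1,.01,.01,.01,1]); print(cam,"phi",np.degrees(q.x[0]),"mark",np.degrees(q.x[4]),"D",q.x[1],"off",q.x[2:4],"res",q.fun.round(1)); return q.x
E
python3 - <<'E'
from fit import *
z=lambda x,y:(x/6+300,y/6+250)
fit("scene",[((.033,-.007,.015),z(167,170)),((.033,.007,.015),z(215,167)),((.033,-.007,-.019),z(172,287)),((.033,.007,-.019),z(222,285))],z(178,308))
import plant
s=state()
# wrist
d=read_camera("wrist"); cv2.imwrite("pics/w20z.png",cv2.resize(d["color"][170:310,220:400],None,fx=4.3,fy=4.3,interpolation=2))
E
```

```text
scene phi -27.837119688408027 mark -39.185057833695986 D 0.09080788139228417 off [ 0.00017528 -0.00036903] res [ 0.1 -0.3 -0.3  0.   0.5 -0.4 -0.3 -0.1 -0.   0.   0.1 -0.2 -0.8]
```

View pics/w20z.png

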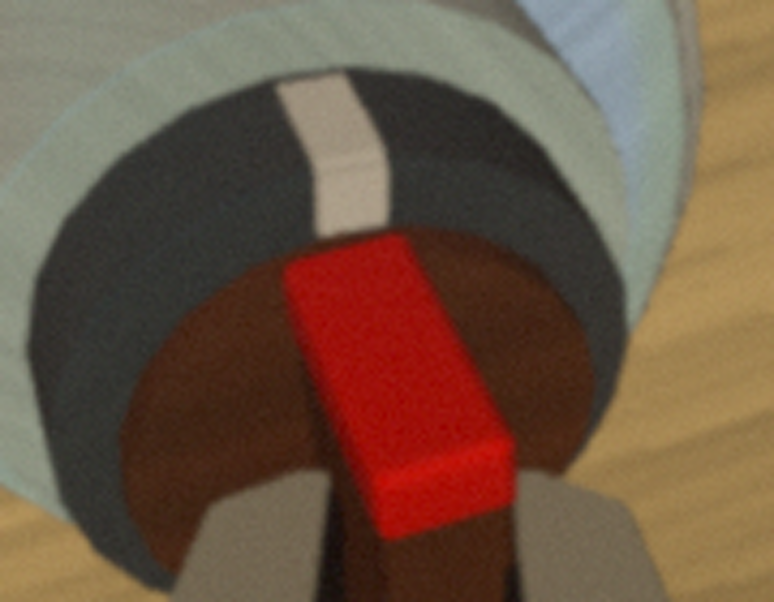

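```bash
python3 - <<'E'
from fit import *
s=state(); d=read_camera("wrist")
z=lambda x,y:(x/4.3+220,y/4.3+170)
fit("wrist",[((.033,.007,.015),z(377,480)),((.033,-.007,.015),z(513,440)),((.033,.007,-.019),z(285,268)),((.033,-.007,-.019),z(405,235))],z(352,197),wf=lambda X:wproj(X,s,d),sd=.004)
E
```

```text
wrist phi -31.628298768500958 mark -36.94005952304557 D 0.09060399615406925 off [ 6.12255542e-04 -2.79617972e-05] res [-0.2  1.3  1.2  0.8 -1.  -1.4 -0.1 -1.4  0.1  0.8  0.2 -0.  -0.9]
```

Request:
carry_out --plan '[{"jaw": 0, "offset": [0, 0, 0], "spin": -0.06}, {"jaw": 0, "offset": [0, 0, 0], "spin": -0.12}, {"jaw": 0, "offset": [0, 0, 0], "spin": -0.12}, {"jaw": 0, "offset": [0, 0, 0], "spin": -0.12}]'

```text
t: 16.65
eef_pos: [0.6231, 0.0988, 0.1053]
tool_rot: [0.687, -0.166, -0.687, -0.167]
force: [-23.7, -4.0, 29.2]
width: 0.0184
```

```bash
python3 - <<'E'
from h import *
import pickle
s=state(); d=read_camera("wrist"); pickle.dump((s,d),open("w21.pkl","wb")); print(s["t"],s["force"],s["moment"],s["width"])
cv2.imwrite("pics/w21z.png",cv2.resize(d["color"][170:310,220:400],None,fx=4.3,fy=4.3,interpolation=2))
d=read_camera("scene"); cv2.imwrite("pics/s21.png",cv2.resize(d["color"][265:325,310:380],None,fx=9,fy=9,interpolation=2))
E
```

```text
16.65 [-23.72799706  -4.04502551  29.17529457] [0.54481497 3.82248568 0.65229538] 0.018444527306094107
```

View pics/w21z.png

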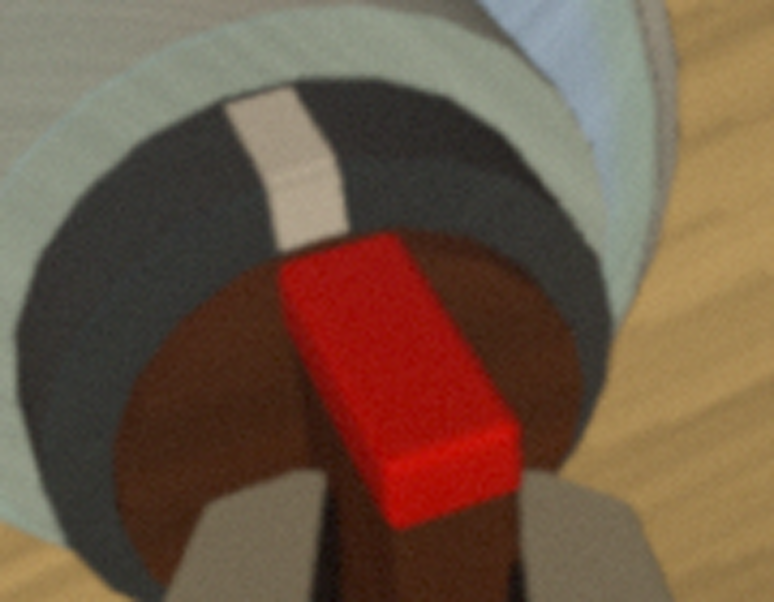

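View pics/s21.png

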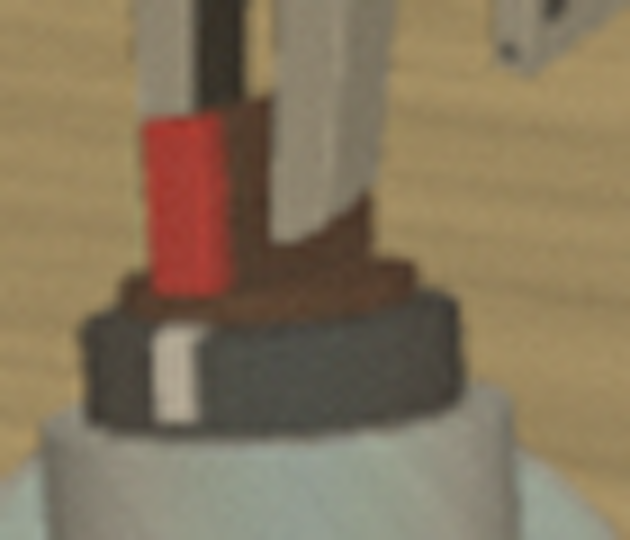

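```bash
python3 - <<'E'
from fit import *
import pickle
s,d=pickle.load(open("w21.pkl","rb"))
z=lambda x,y:(x/4.3+220,y/4.3+170)
fit("wrist",[((.033,.007,.015),z(387,463)),((.033,-.007,.015),z(518,420)),((.033,.007,-.019),z(280,265)),((.033,-.007,-.019),z(398,233))],z(310,207),wf=lambda X:wproj(X,s,d),sd=.004)
z=lambda x,y:(x/9+310,y/9+265)
fit("scene",[((.033,-.007,.015),z(146,120)),((.033,.007,.015),z(216,113)),((.033,-.007,-.019),z(154,295)),((.033,.007,-.019),z(229,293))],z(178,328))
E
```

```text
wrist phi -39.680836006415376 mark -38.18134600475406 D 0.09028447806872102 off [0.00105284 0.00041565] res [-0.3  1.1  1.5  1.1 -1.  -1.3 -0.2 -1.5  0.2  0.7  0.3  0.1 -1.1]
scene phi -32.72505782089556 mark -38.36755609628818 D 0.09094425740294323 off [ 0.00018221 -0.00058041] res [ 0.3 -0.4 -0.2  0.3  0.6 -0.4 -0.5 -0.2  0.  -0.1  0.1 -0.3 -0.8]
```

Request:
carry_out --plan '[{"jaw": 0, "offset": [-0.0006, -0.0002, 0.0011], "spin": 0}, {"jaw": 0.4, "offset": [-0.0006, -0.0002, 0.0011], "spin": 0}, {"jaw": 0.4, "offset": [-0.0006, -0.0002, 0.0011], "spin": 0}, {"jaw": 0.4, "offset": [-0.0006, -0.0002, 0.0011], "spin": 0}, {"jaw": 0.4, "offset": [-0.0006, -0.0002, 0.03], "spin": 0}, {"jaw": 0.4, "offset": [-0.0006, -0.0002, 0.07], "spin": 0}, {"jaw": 0.4, "offset": [-0.0006, -0.0002, 0.1], "spin": 0}, {"jaw": 0.4, "offset": [-0.0006, -0.0002, 0.1], "spin": 0}, {"jaw": 0.4, "offset": [-0.0006, -0.0002, 0.1], "spin": 0}, {"jaw": 0.4, "offset": [-0.0006, -0.0002, 0.1], "spin": 0}]'

```text
t: 17.75
eef_pos: [0.6226, 0.0984, 0.2004]
tool_rot: [-0.687, 0.167, 0.688, 0.167]
force: [-0.3, 0.5, -0.2]
width: 0.0371
```

```bash
python3 - <<'E'
from h import *
import pickle
s=state(); d=read_camera("wrist"); pickle.dump((s,d),open("w22.pkl","wb")); print(s["t"],s["eef_pos"],s["force"],s["width"])
cv2.imwrite("pics/w22.png",d["color"])
d=read_camera("scene"); pickle.dump(d["color"],open("s22.pkl","wb")); cv2.imwrite("pics/s22.png",cv2.resize(d["color"][265:325,310:380],None,fx=9,fy=9,interpolation=2))
E
```

```text
17.75 [0.62261967 0.09842483 0.20038756] [-0.25825063  0.45356072 -0.17762812] 0.03712842509706162
```

View pics/w22.png

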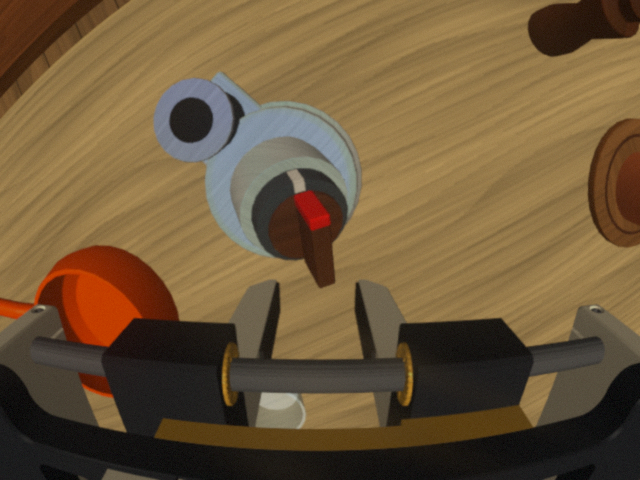

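View pics/s22.png

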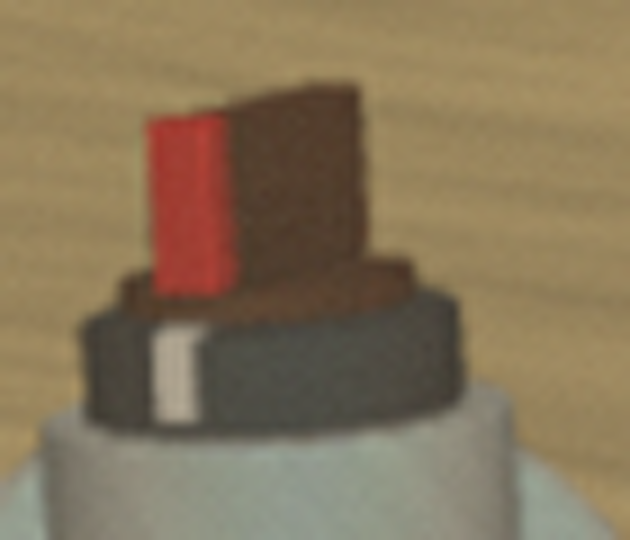

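```bash
python3 - <<'E'
from fit import *
import pickle
z=lambda x,y:(x/9+310,y/9+265)
x=fit("scene",[((.033,-.007,.015),z(150,121)),((.033,-.007,-.019),z(155,296)),((-.033,.007,.015),z(359,84)),((-.033,.007,-.019),z(366,258))],z(178,328))
s,d=pickle.load(open("w22.pkl","rb"))
im=d["color"]; cv2.imwrite("pics/w22z.png",cv2.resize(im[150:300,230:380],None,fx=4,fy=4,interpolation=2))
sc=pickle.load(open("s22.pkl","rb"))
def overlay(phi,mk,off,D):
    a=cv2.resize(im[150:300,230:380],None,fx=4,fy=4,interpolation=2); b=cv2.resize(sc[265:325,310:380],None,fx=9,fy=9,interpolation=2)
    c,sn=np.cos(np.radians(phi)),np.sin(np.radians(phi))
    C=lambda u,v,w:tapP(D+w,u*c-v*sn+off[0],u*sn+v*c+off[1])
    co=[C(u,v,w) for w in(.015,-.019) for u,v in((.033,.007),(.033,-.007),(-.033,-.007),(-.033,.007))]
    E=[(0,1),(1,2),(2,3),(3,0),(4,5),(0,4),(1,5),(2,6),(3,7)]
    m=np.radians(mk); M=[tapP(.065,r*np.cos(m)+off[0],r*np.sin(m)+off[1]) for r in(0,.029,.038)]
    for I,f in((a,lambda P:(wproj(P,s,d)[0]-[230,150]+.5)*4),(b,lambda P:(proj("scene",P)[0]-[310,265]+.5)*9)):
        for i,j in E: cv2.line(I,tuple(np.int32(f(co[i]))),tuple(np.int32(f(co[j]))),(0,255,0),1)
        cv2.line(I,tuple(np.int32(f(M[1]))),tuple(np.int32(f(M[2]))),(255,255,0),2)
        for t in np.linspace(0,6.28,60): cv2.circle(I,tuple(np.int32(f(tapP(.065,off[0]+.038*np.cos(t),off[1]+.038*np.sin(t))))),1,(255,0,255),-1)
    return a,b
a,b=overlay(np.degrees(x[0]),-37,(0,0),.0915)
cv2.imwrite("pics/o_w.png",a);cv2.imwrite("pics/o_s.png",b)
E
```

```text
scene phi -34.11480676006901 mark -38.96201063988245 D 0.08994650921693141 off [ 0.00030264 -0.00029625] res [-0.3  0.   0.3  0.  -0.1 -0.2  0.2 -1.   0.  -0.1  0.2 -0.1 -1.3]
```

View pics/o_w.png

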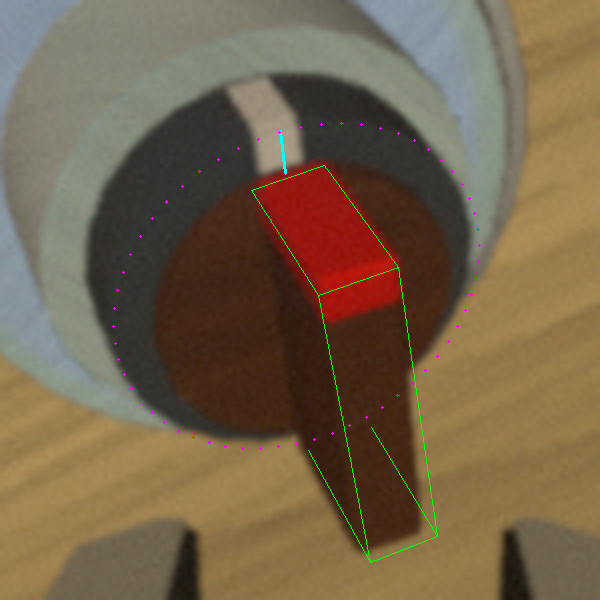

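View pics/o_s.png

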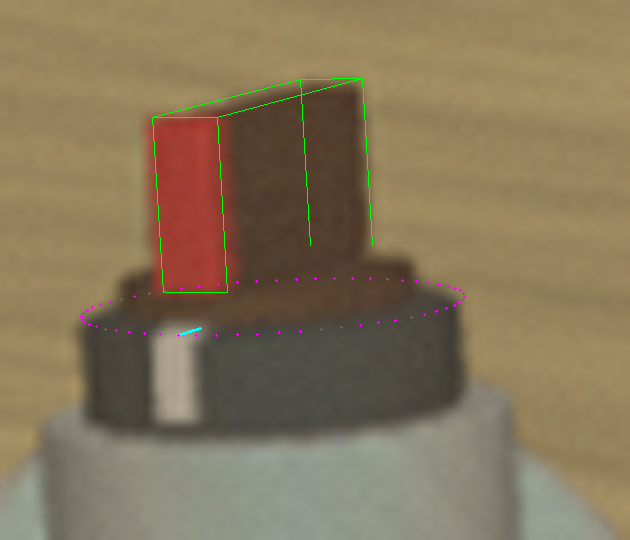

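View pics/w22z.png

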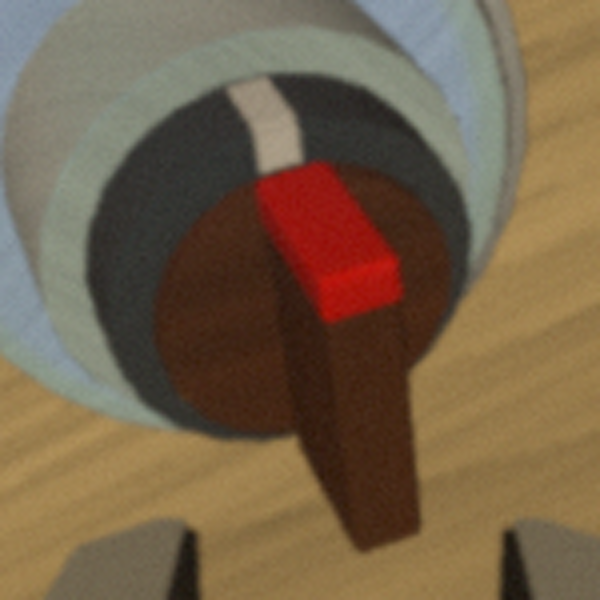

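```bash
cat > joint.py <<'E'
from h import *
from scipy.optimize import least_squares
def joint(views,tower=True):
    # views: list of (projfn, barlist, markrim px or None)
    def f(x):
        out=[]
        for k,(P,bar,mark) in enumerate(views):
            t=x[3+6*k:6+6*k]; w=x[6+6*k:9+6*k]; c0=tapP(.08)
            T=lambda X: R.from_rotvec(w).apply(np.atleast_2d(X)-c0)+c0+t
            c,s=np.cos(x[0]),np.sin(x[0])
            X=np.array([tapP(x[1]+W,u*c-v*s,u*s+v*c) for (u,v,W),_ in bar])
            out+=list((P(T(X))-np.array([b[1] for b in bar])).ravel())
            out+=list((P(T(tapP(.065,.038*np.cos(x[2]),.038*np.sin(x[2]))))[0]-mark))
            out+=list(t/.002)+list(w/.02)
        return np.r_[out,(x[1]-.0918)/.0007]
    x0=np.r_[-.6,.0915,-.65,np.zeros(6*len(views))]
    q=least_squares(f,x0,x_scale=np.r_[1,.01,1,np.tile([.01]*3+[.1]*3,len(views))])
    J=np.linalg.inv(q.jac.T@q.jac); sd=np.sqrt(J[0,0]+J[2,2]-2*J[0,2])
    print("phi",np.degrees(q.x[0]).round(2),"mark",np.degrees(q.x[2]).round(2),"bar-mark",np.degrees(q.x[0]-q.x[2]).round(2),"+-",np.degrees(sd).round(2),"D",q.x[1].round(4)); print(q.x[3:].round(4)); print(q.fun.round(1))
E
python3 - <<'E'
from joint import *
import pickle
s,d=pickle.load(open("w22.pkl","rb"))
zs=lambda x,y:(x/9+309.5,y/9+264.5); zw=lambda x,y:(x/4+229.5,y/4+149.5)
A,B,C,D,a,b=(.033,.007,.015),(.033,-.007,.015),(-.033,-.007,.015),(-.033,.007,.015),(.033,.007,-.019),(.033,-.007,-.019)
vw=(lambda X:wproj(X,s,d),[(A,zw(318,280)),(B,zw(398,257)),(a,zw(259,183)),(b,zw(322,165)),(D,zw(362,550)),(C,zw(421,528))],zw(277,127))
vs=(lambda X:proj("scene",X),[(B,zs(149,120)),(b,zs(154,296)),(A,zs(213,116)),(D,zs(360,84)),((-.033,.007,-.019),zs(367,258))],zs(178,326))
joint([vw]);joint([vs]);joint([vw,vs])
E
```

```text
phi -36.27 mark -37.49 bar-mark 1.22 +- 1.38 D 0.0913
[ 0.0008  0.0007 -0.0034  0.0021  0.0031  0.0017]
[ 0.3  0.8  0.1  0.1 -1.5 -0.6  0.9 -1.6 -0.8  1.1  1.2  0.5 -0.  -0.1
  0.4  0.4 -1.7  0.1  0.2  0.1 -0.7]
phi -34.37 mark -34.99 bar-mark 0.62 +- 3.59 D 0.0915
[ 0.0004 -0.0009 -0.0004 -0.0041 -0.0117 -0.0045]
[-0.1 -0.2  0.4 -0.3 -0.1  0.2  0.  -0.1  0.2 -0.8 -0.   1.   0.2 -0.4
 -0.2 -0.2 -0.6 -0.2 -0.5]
phi -35.67 mark -36.67 bar-mark 1.01 +- 1.28 D 0.0911
[ 0.0008  0.0006 -0.0032  0.0044  0.0042 -0.0064  0.0002 -0.0007 -0.0003
 -0.0076 -0.0124  0.0031]
[ 0.2  0.8  0.1  0.1 -1.5 -0.6  0.9 -1.6 -0.7  1.   1.3  0.4 -0.1  0.
  0.4  0.3 -1.6  0.2  0.2 -0.3 -0.2 -0.2  0.3 -0.3 -0.2  0.2  0.3 -0.
  0.5 -0.8 -0.3  0.9  0.1 -0.4 -0.1 -0.4 -0.6  0.2 -1. ]
```

Request:
carry_out --plan '[{"jaw": 0.4, "offset": [-0.045, -0.001, 0], "spin": 0}, {"jaw": 0.4, "offset": [-0.09, -0.002, 0], "spin": 0}, {"jaw": 0.4, "offset": [-0.135, -0.004, -0.01], "spin": 0}, {"jaw": 0.4, "offset": [-0.175, -0.005, -0.02], "spin": 0}, {"jaw": 0.4, "offset": [-0.193, -0.005, -0.03], "spin": 0}, {"jaw": 0.4, "offset": [-0.193, -0.005, -0.03], "spin": 0}, {"jaw": 0.4, "offset": [-0.193, -0.005, -0.03], "spin": 0}, {"jaw": 0.4, "offset": [-0.193, -0.005, -0.03], "spin": 0}]'

```text
t: 18.65
eef_pos: [0.4307, 0.0935, 0.172]
tool_rot: [-0.687, 0.167, 0.687, 0.167]
force: [0.8, 1.1, 0.0]
width: 0.0371
```

```bash
python3 - <<'E'
from h import *
import pickle
s=state(); d=read_camera("wrist"); pickle.dump((s,d),open("w23.pkl","wb")); print(s["t"],s["eef_pos"])
c=wproj(tapP(.0915),s,d)[0]; print(c); cv2.imwrite("pics/w23.png",d["color"])
x,y=np.int32(c); x0=min(max(x-60,0),520);y0=max(y-60,0); print(x0,y0)
cv2.imwrite("pics/w23z.png",cv2.resize(d["color"][y0:y0+120,x0:x0+120],None,fx=5,fy=5,interpolation=2))
d=read_camera("top"); pickle.dump(d["color"],open("t23.pkl","wb")); cv2.imwrite("pics/t23.png",cv2.resize(d["color"][150:250,230:330],None,fx=6,fy=6,interpolation=2))
E
```

```text
18.65 [0.43072629 0.09345196 0.17199083]
[174.4769281    7.23657342]
114 0
```

View pics/w23z.png

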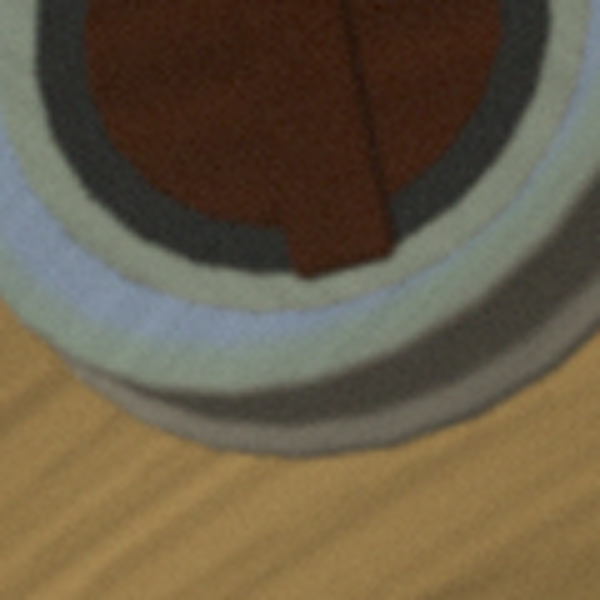

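View pics/t23.png

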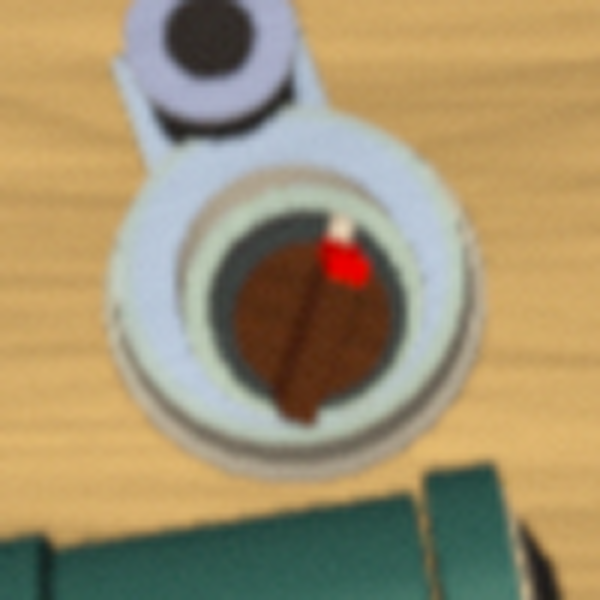

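Request:
carry_out --plan '[{"jaw": 0.4, "offset": [0.04, -0.01, 0.02], "spin": 0}, {"jaw": 0.4, "offset": [0.06, -0.02, 0.03], "spin": 0}, {"jaw": 0.4, "offset": [0.06, -0.02, 0.03], "spin": 0}, {"jaw": 0.4, "offset": [0.06, -0.02, 0.03], "spin": 0}]'

```text
t: 19.15
eef_pos: [0.4903, 0.0733, 0.2013]
tool_rot: [-0.687, 0.167, 0.688, 0.167]
force: [0.4, 0.1, 0.3]
width: 0.0376
```

```bash
python3 - <<'E'
from h import *
import pickle
s=state(); d=read_camera("wrist"); pickle.dump((s,d),open("w24.pkl","wb")); print(s["t"],s["eef_pos"])
c=wproj(tapP(.0915),s,d)[0]; print(c); cv2.imwrite("pics/w24.png",d["color"])
x,y=np.int32(c); x0=min(max(x-50,0),520);y0=max(y-50,0); print(x0,y0)
cv2.imwrite("pics/w24z.png",cv2.resize(d["color"][y0:y0+100,x0:x0+100],None,fx=6,fy=6,interpolation=2))
E
```

```text
19.15 [0.49026995 0.07332265 0.20128561]
[200.03254556  99.65183008]
150 49
```

View pics/w24z.png

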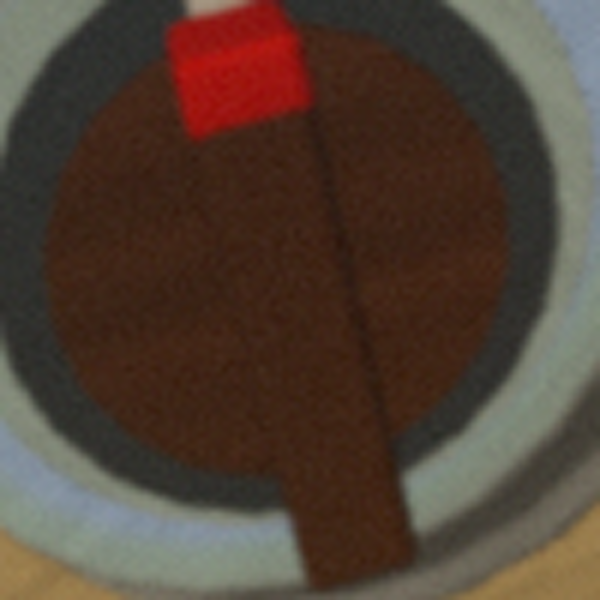

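```bash
python3 - <<'E'
import pickle,cv2
s,d=pickle.load(open("w24.pkl","rb"))
cv2.imwrite("pics/w24y.png",cv2.resize(d["color"][20:160,140:260],None,fx=4.2,fy=4.2,interpolation=2))
E
```

```text
(no output)
```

View pics/w24y.png

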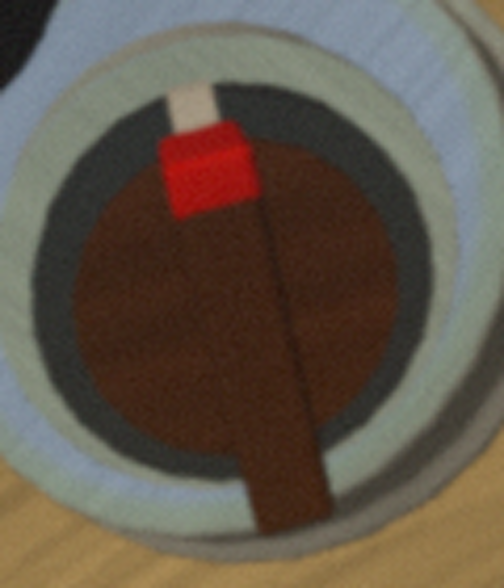

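```bash
python3 - <<'E'
from joint import *
import pickle
s2,d2=pickle.load(open("w24.pkl","rb"));s,d=pickle.load(open("w22.pkl","rb"))
zs=lambda x,y:(x/9+309.5,y/9+264.5); zw=lambda x,y:(x/4+229.5,y/4+149.5); z6=lambda x,y:(x/6+149.5,y/6+48.5); z4=lambda x,y:(x/4.2+139.5,y/4.2+19.5)
zt=lambda x,y:(x/6+229.5,y/6+149.5)
A,B,C,D,a,b=(.033,.007,.015),(.033,-.007,.015),(-.033,-.007,.015),(-.033,.007,.015),(.033,.007,-.019),(.033,-.007,-.019)
vw=(lambda X:wproj(X,s,d),[(A,zw(318,280)),(B,zw(398,257)),(a,zw(259,183)),(b,zw(322,165)),(D,zw(362,550)),(C,zw(421,528))],zw(277,127))
vs=(lambda X:proj("scene",X),[(B,zs(149,120)),(b,zs(154,296)),(A,zs(213,116)),(D,zs(360,84)),((-.033,.007,-.019),zs(367,258))],zs(178,326))
v2=(lambda X:wproj(X,s2,d2),[(A,z6(178,82)),(B,z6(300,42)),(a,z6(168,40)),(b,z6(278,3)),(D,z6(312,590)),(C,z6(413,562))],z4(190,88))
joint([v2]);joint([vw,vs,v2])
E
```

```text
phi -36.72 mark -37.71 bar-mark 0.98 +- 1.36 D 0.0916
[ 0.0028  0.0012 -0.002  -0.0042 -0.0184 -0.0058]
[-0.5 -1.1 -0.  -0.1 -0.4 -2.  -0.2 -0.8 -0.4  1.5  1.3  0.6  0.6  2.3
  1.4  0.6 -1.  -0.2 -0.9 -0.3 -0.3]
phi -36.11 mark -37.08 bar-mark 0.97 +- 0.93 D 0.091
[ 0.0007  0.0006 -0.0031  0.0022  0.0032 -0.0008  0.0002 -0.0007 -0.0002
 -0.0088 -0.0126  0.0055  0.0026  0.0011 -0.0018 -0.001  -0.017  -0.0138]
[ 0.3  0.7  0.1  0.1 -1.5 -0.6  0.9 -1.6 -0.8  1.   1.2  0.4 -0.1  0.1
  0.4  0.3 -1.6  0.1  0.2 -0.  -0.3 -0.2  0.2 -0.3 -0.3  0.3  0.4 -0.
  0.6 -0.8 -0.4  0.9  0.1 -0.3 -0.1 -0.4 -0.6  0.3 -0.6 -1.  -0.1 -0.
 -0.4 -2.  -0.3 -0.9 -0.3  1.3  1.4  0.5  0.6  2.4  1.3  0.6 -0.9 -0.
 -0.9 -0.7 -1.1]
```

```bash
python3 - <<'E'
from h import *
for c in("scene","top"):
    d=read_camera(c); cv2.imwrite(f"pics/end_{c}.png",d["color"])
    print(c,[(n,np.round(q[0]["xy"]).tolist()) for n in("caquelon","ramekin","mill","cap","trivet") if (q:=look_for(c,n))])
im=cv2.imread("pics/end_top.png"); t=np.linspace(0,6.28,80)
r=lambda x,y,rad,z:np.c_[x+rad*np.cos(t),y+rad*np.sin(t),0*t+z]
for u in proj("top",r(.475,-.284,.046,.102)): cv2.circle(im,tuple(np.int32(u.round())),0,(0,255,0),-1)
for u in proj("top",r(.475,-.284,.046,.015)): cv2.circle(im,tuple(np.int32(u.round())),0,(255,255,0),-1)
cv2.imwrite("pics/end_topz.png",cv2.resize(im[220:330,390:500],None,fx=5,fy=5))
E
```

```text
scene [('caquelon', [491.0, 341.0]), ('ramekin', [424.0, 276.0]), ('mill', [159.0, 305.0]), ('cap', [174.0, 239.0]), ('trivet', [190.0, 268.0])]
top [('caquelon', [171.0, 207.0]), ('ramekin', [214.0, 289.0]), ('mill', [417.0, 182.0]), ('cap', [453.0, 274.0]), ('trivet', [434.0, 283.0])]
```

View pics/end_topz.png

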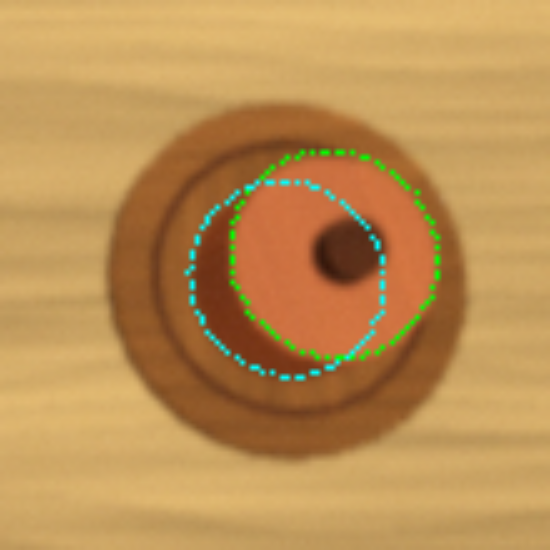

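View pics/end_scene.png

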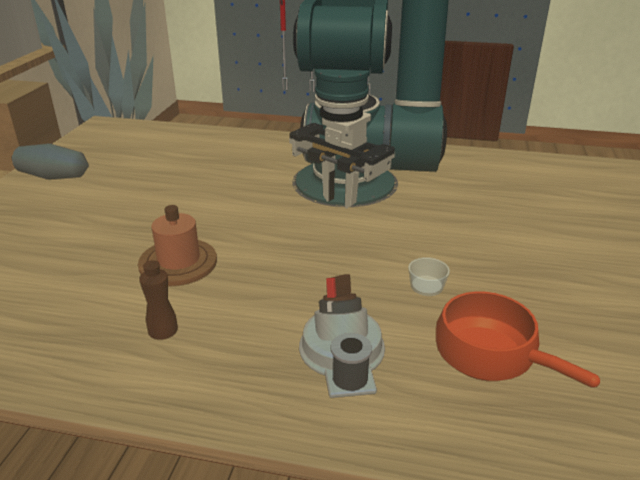

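The cap stands upright in the middle of the trivet, matching the model outline. The tap has stayed where it was left, and the pot, ramekin and mill are where they started.

```bash
python3 -c "
from plant import *
print(sign_off(), state()['t'])"
```

```text
the job is handed in; nothing more can be done
the job is handed in; nothing more can be done
```

I took the cap off along its own axis, stood it upright on the trivet, then turned the tap clockwise to the mark while pressing it home. I let go, moved clear and handed the job in at about 20 s on the robot's clock.

- **Cap:** the last top and scene pictures show it standing open side down in the middle of the trivet, fully on it. It did not swing upright when I loosened the grip. I levered it upright on its lower rim on the trivet instead, with about 15 N at most.
- **Tap angle:** a fit over three camera views puts the red end about 1° short of the mark, give or take 1°. Two rougher scene-only fits had put it about 5° short. The tap still fitted about 1° short 1.4 s after release, so the spring had not turned it back.
- **Tap depth:** I judge it fully home, because it stopped moving while I pressed along its axis with about 62 N, where 28 N should be enough. The images agree, but that fit assumed a nearly home depth, so it is weak evidence.
- **Other things:** the caquelon, ramekin and mill show within about 4 pixels of where they started, and the robot touches nothing.

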